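# Turn over the reversible order tray and pack it

## Robot

A 6-joint arm with a two-finger parallel gripper is mounted at the origin on the work surface. World frame = base frame: x ahead of the robot, y to its left, z up, the work surface at z = 0. Lengths are in m, angles in rad, forces in N, time in s.
With the tool pointing down it reaches from about 0.3 to 0.875 m from the base axis. Payload 6.4 kg.
Tool frame: the origin (TCP) lies at the very end of the fingers, on their centre line; the grasp point (between the pads) lies 19 mm behind it; z points along the fingers, y is the direction in which the jaws open and shut (so a half turn about z gives the same grasp; the last joint's range is limited). The gripper opens to 88 mm and grips with 3 to 60 N. Pads are 18 mm wide; open, the fingers measure 123 mm over their backs; the gripper's body (75 mm by 187 mm) begins 45 mm behind the grasp point.
Start: joints at [1.027, 0.181, 1.607, -0, 1.354, -0.206], TCP at [0.191, 0.543, 0.239] pointing down, gripper open.
Joint ranges: [-2.99, 2.99], [-0.89, 2.07], [0.3, 2.58], [-1.14, 4.28], [0, 2.63], [-3.12, 3.12]. Speed limits (rad/s): [2.57, 2.57, 3.01, 3.14, 3.14, 3.14].

## Interface

Orientations are given as a rotation vector (axis times angle).
In Python, from plant import observe, imaging, ticket gives the robot as it stands.
- The arm moves only by the tool move_arm, never from a script. Its argument "rows" is a list of rows, each a list of 3 entries, a list of its own where there are three numbers: the shift along the tool's x, y, z in m, then the turn about the tool's z in degrees, then the gripper's target within -1 to 1 (fully open at 1, half-way at 0, shut at -1). A call has 1 to 12 rows; each row shifts and turns the pose as measured when the row begins, along the tool's axes as they then stand; what a row does not reach is not made up. A row lasts 1/12 s, in which the tool goes at most 41.7 mm and 7.16 degrees, less where a joint would pass 70% of its speed; a pose out of reach is approached as far as the arm can. A call is refused whole if a number of a shift passes 0.0417 or a number of a turn 7.16, either way. A call with a gripper value outside its range is refused whole. The fingers move at their own pace and stop on an object; the grip force is fixed at half the most. Time passes only in rows, so rows that do not move let the fingers close. It gives the time, the measured TCP pose, the force and the opening at its end, in the units of the state.
- observe(): the state, without advancing time (a new reading comes with each control period).
- imaging.snapshot(name): name is "side" or "top" or "wrist"; returns a dict with "pixels" (384x512x3 uint8, red, green, blue), "range_z" (384x512 float32, m along the optical axis (not along the pixel's ray), 0 where there is no reading), "fov_y" (degrees; the focal length in pixels is half the picture's height over the tangent of half this angle, whatever the lens; pixels are square), "cx", "cy" (the principal point, pixels), "dist" ([k1, k2, p1, p2, k3] as OpenCV has them; the pictures are not rectified), "R" (3x3) and "t" (3): a world point X has camera coordinates R X + t; the wrist camera has in their place "hand_eye" (4x4, takes a point from camera to tool coordinates, whose origin is the TCP and whose axes are the flange's). Camera axes: x right, y down, z forward; pixel columns grow to the right and rows downward; lengths in m; the calibration is good to about 2 mm. A picture is of the moment at which its call begins: read the wrist's pose just before it.
- ticket.hand_in(): hands the job in, once; it reports no verdict.
Trained networks look in a picture, given as the dict that the camera call returned (one of the last four; its "shot" number tells which), for a name from the list of things; names that differ only in an ending like _2 or _b are one class to them, and where a whole thing is asked for, a point or a joint stands for the part that bears it (a point fixed in the world has none). Each returns a list of dicts, best first, with "score" (0 to 1); they miss things now and then, are a little off and sometimes report something else, mostly with a low value. They report only what shows in the picture. A call takes as long as a camera call.
- imaging.masks_of(target, picture): "pixels" (384x512 bool, what is visible of it).
- imaging.mark_of(target, picture): "centre" ([x, y, z] in m, in the coordinates of the camera as it stood for that picture, good to about 4 mm: a listed point, or the origin of a listed thing).
The state is a dict: "t": time; "joints": joint angles; "joint_velocities": joint speeds; "effort": joint torques, N m; "ee_pos": TCP position; "tcp_rot": TCP orientation; "wrist_force": force on the tool from outside, world axes, zero at the start; "wrist_torque": the same for the moment, N m; "opening": finger opening in m.
Only numpy, scipy, OpenCV 4.12 (cv2) and the standard library are available. Lean on these libraries where they do the work, as an engineer would, in place of code of your own. Each camera call takes 0.05 s, during which the arm holds its last target. There are 200 camera calls.

## Task

The reversible order tray on the shop counter sits plain side up: take it off its locating pins, turn it over and seat it flat on the same pins again, rimmed side up, with the big hole on the big pin, and let go. Then pack all the stock items that are there (cartons, case, steel block, wooden block, jar) into the tray's rimmed pocket, each upright and flat on its floor; they just fit side by side in one row. The slotted stand can hold the tray on end while you change your grip; leave the flat tin, the mug and the wrench alone.

Things in the scene. Friction and masses are not known exactly. Their poses are not given: they have to be found in the camera images.
- tray_center (a point): Reversible wooden tray, 234 long (own x) x 68 wide (own y), about 0.28 kg: a 10 mm thick plate, this point is at the middle of that thickness. One face is plain; the other (own +z side) has a 14 high, 4 thick rim round a pocket 170 x 60 inside; the rim is flush with the long edges (so those sides are 24 high over the middle 178) and leaves a bare 28 mm tab at each end. It starts plain face up (own z down) on the fixture's pins.
- tray_floor (a point): Centre of the pocket floor (the rimmed face of the tray's plate), 5 mm along own +z from tray_center. Same axes as the tray.
- big_hole (a point): Centre of the 18 mm through hole in the tray's end tab at own x +103, on the plain face (5 mm along own -z from tray_center).
- small_hole (a point): Centre of the 11 mm through hole in the tray's other end tab at own x -103, on the plain face.
- big_pin (a point): Foot of the 16 mm pin, on top of its 30 x 64 pedestal, 34 above the counter. Pin 17 high, tapered over its upper 6. Axes are those of the fixed fixture: x along its length, from the small pin to the big pin; y across. Both tray faces sit flat on the pedestals, and only with the big hole on the big pin. Between the pedestals there is only a low bar 36 wide and 8 high.
- small_pin (a point): Foot of the 9 mm pin on the other pedestal, 206 mm from big_pin, same height and axes.
- slot (a point): Fixed dark steel slotted stand that can hold the tray upright on one end while the grip is changed. This point: centre of the slot's floor, 8 above the counter. Slot 13 wide (own x), 26 deep, 58 long (own y) and open at its ends, with flared lips above, mouth about 32 wide, overall height 45. The tray fits with either face either way and then leans up to about 7 degrees.
- carton_large_center (a point): Stock item, wide plain brown cardboard carton: 38 (own x) x 56 (own y) x 50 high mm; may be absent. Point: its centre, half-way up; own z is up. 0.4 kg or less. Stands on the counter at the start.
- carton_small_center (a point): Stock item, narrow plain brown cardboard carton: 24 (own x) x 52 (own y) x 54 high mm; may be absent. Point: its centre, half-way up; own z is up. 0.4 kg or less. Stands on the counter at the start.
- case_center (a point): Stock item, grey plastic two-part cutter case with a dark seam: 36 (own x) x 56 (own y) x 46 high mm; may be absent. Point: its centre, half-way up; own z is up. 0.4 kg or less. Stands on the counter at the start.
- steel_block_center (a point): Stock item, bare steel setting block with two dark dots on top: 25 (own x) x 56 (own y) x 50 high mm; may be absent. Point: its centre, half-way up; own z is up. 0.4 kg or less. Stands on the counter at the start.
- bit_block_center (a point): Stock item, pale wooden bit-holder block with six dark dots on top: 25 (own x) x 54 (own y) x 52 high mm; may be absent. Point: its centre, half-way up; own z is up. 0.4 kg or less. Stands on the counter at the start.
- jar_center (a point): Stock item, round white plastic jar with black cap, 38 diameter x 48 high mm; may be absent. Point: its centre, half-way up; own z is up. 0.4 kg or less. Stands on the counter at the start.
- grease_tin: Bystander: flat round metal tin 70 diameter, 30 high, origin under its foot. Leave alone.
- mug: Bystander: white mug 76 diameter, 90 high, handle at own +y, origin under its foot. Leave alone.
- wrench: Bystander: steel wrench lying along own x, origin at the underside. Leave alone.

How it is judged:
By the outcome, as a careful person would: the job done as asked, in the order asked, and still so for the second after the job is handed in, with the robot touching nothing.
Of carton_large, carton_small, case, steel_block, bit_block, jar only 4 to 5 are there at a start; the rules pass over those that are not, and their reading is None.
At some moment in a run one of carton_large, case, jar may be knocked a few centimetres aside while the robot is not near it.
It also fails if it takes over 210 s, if anything falls off the work surface, if the arm or the gripper's body presses on something with over 40 N, if the wrist force passes 120 N, or if a joint passes its speed limit or range.

## Working session

There is one attempt and no reset: what is moved stays moved. The work goes in short steps, Python scripts to look and compute and a tool call to move; the robot and the scene stay as the last step left them, time stands still between calls to the robot, and variables do not carry over. Pictures are saved under pics/ and viewed, about 12 in all and at most 16, crops included, and the job is handed in when it is done.

Besides the shell and the picture viewer there is one more tool, called after "Request:" as name([rows], argument=value, ...), one row to a line, values as JSON. move_arm: Moves the arm, as the interface text tells. Its arguments: {"type":"object","properties":{"rows":{"type":"array"}},"required":["rows"]}

```bash
mkdir -p pics; cat > h.py <<'E'
import numpy as np, cv2
from scipy.spatial.transform import Rotation as Ro
from plant import observe, imaging, ticket
ITEMS=['carton_large','carton_small','case','steel_block','bit_block','jar']
def snap(n):
    s=observe(); p=imaging.snapshot(n)
    if 'R' in p: R=np.array(p['R']);t=np.array(p['t']); Rw,tw=R.T,-R.T@t
    else:
        T=np.eye(4);T[:3,:3]=Ro.from_rotvec(s['tcp_rot']).as_matrix();T[:3,3]=s['ee_pos']
        M=T@np.array(p['hand_eye']); Rw,tw=M[:3,:3],M[:3,3]
    p['Rw'],p['tw']=Rw,tw
    p['f']=192/np.tan(np.radians(p['fov_y'])/2)
    return p
def K(p): return np.array([[p['f'],0,p['cx']],[0,p['f'],p['cy']],[0,0,1.]])
def save(p,n): cv2.imwrite('pics/'+n,p['pixels'][:,:,::-1])
def mark(p,name):
    r=imaging.mark_of(name,p)
    return [(round(d['score'],2),np.round(p['Rw']@np.array(d['centre'])+p['tw'],4)) for d in r[:2]]
def cloud(p,mask=None):
    z=p['range_z']; m=(z>0) if mask is None else (mask&(z>0))
    v,u=np.nonzero(m)
    n=cv2.undistortPoints(np.float64(np.c_[u,v])[:,None],K(p),np.array(p['dist'],float))[:,0]
    P=np.c_[n,np.ones(len(n))]*z[v,u][:,None]
    return P@p['Rw'].T+p['tw']
def proj(p,X):
    Rc=p['Rw'].T; 
    return cv2.projectPoints(np.float64(X).reshape(-1,1,3),cv2.Rodrigues(Rc)[0],-Rc@p['tw'],K(p),np.array(p['dist'],float))[0][:,0]
def toprect(p,name,dz=.006):
    """footprint of top face: centre, sides, angle(deg) of long side, top z"""
    r=imaging.masks_of(name,p)
    if not r: return None
    C=cloud(p,np.array(r[0]['pixels']))
    zt=np.percentile(C[:,2],95); T=C[abs(C[:,2]-zt)<dz]
    (c,s,a)=cv2.minAreaRect(np.float32(T[:,:2]*1000))
    if s[0]<s[1]: a+=90; s=s[::-1]
    a=(a+90)%180-90
    return round(r[0]['score'],2),np.round(c,1),np.round(s,1),round(a,1),round(zt*1000,1),len(T)
E
python3 - <<'E'
from h import *
for n in ('top','side'):
    p=snap(n); save(p,n+'0.png'); print(n, np.round(p['tw'],3), p['fov_y'])
    for k in ['tray_center','big_hole','small_hole','big_pin','small_pin','slot','grease_tin','mug','wrench']+[i+'_center' for i in ITEMS]:
        print(k,[(a,b.tolist()) for a,b in mark(p,k)])
    if n=='top':
        for k in ['tray_center']+[i+'_center' for i in ITEMS]: print(k,toprect(p,k))
print(observe())
E
```

```text
top [ 0.459 -0.047  1.144] 54.712074343658394
tray_center [(0.85, [0.5566, 0.1523, 0.039])]
big_hole [(0.6, [0.5422, 0.2496, 0.0476]), (0.23, [0.4511, -0.199, 0.0218])]
small_hole [(0.93, [0.572, 0.0518, 0.0441])]
big_pin [(0.49, [0.5438, 0.249, 0.036])]
small_pin [(0.56, [0.571, 0.0498, 0.0388])]
slot [(0.68, [0.4976, -0.0658, 0.0101])]
grease_tin [(0.59, [0.6644, 0.305, -0.0023])]
mug [(0.95, [0.7368, -0.275, -0.0])]
wrench [(0.9, [0.7031, 0.013, -0.0016])]
carton_large_center [(0.54, [0.4485, -0.1993, 0.0222])]
carton_small_center [(0.68, [0.4405, -0.2882, 0.0256]), (0.4, [0.5719, 0.0505, 0.0371])]
case_center [(0.66, [0.5503, -0.1907, 0.0214])]
steel_block_center []
bit_block_center []
jar_center [(0.49, [0.5609, -0.4113, 0.0245])]
tray_center (0.81, array([557.9, 150.7]), array([230.6,  69.1]), -81.0, np.float64(47.5), 1564)
carton_large_center (0.57, array([ 449.9, -197.8]), array([55.8, 37.6]), -64.5, np.float64(53.5), 233)
carton_small_center (0.71, array([ 437.9, -288.3]), array([51.2, 23.2]), 65.8, np.float64(57.3), 132)
case_center (0.64, array([661.6, 301.5]), array([67.2
[... 1031 characters left out ...]
0.0202])]
{'t': 1.95, 'joints': array([ 1.02667983e+00,  1.80790059e-01,  1.60704001e+00,  5.62041520e-06,
        1.35375419e+00, -2.06286250e-01]), 'joint_velocities': array([-1.98334606e-03,  2.06558871e-04,  1.38701405e-04,  6.11143873e-05,
        1.75629732e-03, -3.73886388e-04]), 'effort': array([ 1.26691211e-04, -4.33817196e+01, -3.42171693e+01,  7.03314389e-02,
        3.08503909e-02, -2.36446903e-05]), 'ee_pos': array([0.19055774, 0.54251586, 0.23870069]), 'tcp_rot': array([-5.28144135e-01, -3.09687834e+00, -1.54415136e-05]), 'wrist_force': array([-0.10949578, -0.68297931, -0.41479235]), 'wrist_torque': array([-0.05335408, -0.05248822,  0.05264341]), 'opening': 0.08801207432098962}
```

View pics/top0.png

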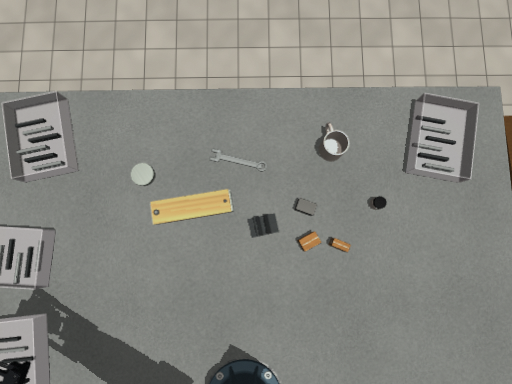

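View pics/side0.png

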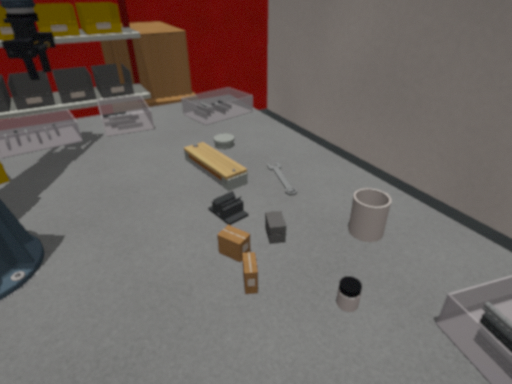

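Request:
move_arm([
  [[0,0,0],6.9,1],
  [[0,0,0],6.9,1],
  [[0,0,0],6.9,1],
  [[0,0,0],6.9,1],
  [[0,0,0],6.9,1],
  [[0,0,0],6.9,1],
  [[0,0,0],6.9,1],
  [[0,0,0],6.9,1],
  [[0,0,0],6.9,1],
])

```text
t: 2.7
ee_pos: [0.1905, 0.5425, 0.2387]
tcp_rot: [-2.094, -2.342, 0.0]
wrist_force: [0.2, 0.2, -0.8]
opening: 0.0876
```

Request:
move_arm([
  [[-0.0315,0.0217,0],0,1],
  [[-0.0315,0.0217,0],0,1],
  [[-0.0315,0.0217,0],0,1],
  [[-0.0315,0.0217,0],0,1],
  [[-0.0315,0.0217,0],0,1],
  [[-0.0315,0.0217,0],0,1],
  [[-0.0315,0.0217,0],0,1],
  [[-0.0315,0.0217,0],0,1],
  [[-0.0315,0.0217,0],0,1],
  [[-0.0315,0.0217,0],0,1],
  [[-0.0315,0.0217,0],0,1],
  [[-0.0315,0.0217,0],0,1],
])

```text
t: 3.7
ee_pos: [0.4965, 0.1848, 0.2398]
tcp_rot: [-2.089, -2.345, -0.01]
wrist_force: [0.5, -0.5, -1.1]
opening: 0.0879
```

```bash
cat >> h.py <<'E'
def tool():
    s=observe(); R=Ro.from_rotvec(s['tcp_rot']).as_matrix()
    return np.array(s['ee_pos']),R,np.degrees(np.arctan2(R[1,1],R[0,1])),s
def go(X,yang=None):
    """turn (deg) then shift in tool axes after the turn, to bring TCP to X with jaw axis at yang"""
    P,R,a,s=tool()
    t=0 if yang is None else (a-yang+90)%180-90
    R2=R@Ro.from_rotvec([0,0,np.radians(t)]).as_matrix()
    d=R2.T@(np.array(X)-P)
    print('go turn %.1f shift'%t,np.round(d,4),'| now',np.round(P,4),'ya %.1f j6 %.2f tilt %.2f open %.4f t %.1f'%(a,s['joints'][5],np.degrees(np.arccos(-R[2,2])),s['opening'],s['t']),'F',np.round(s['wrist_force'],1))
E
python3 - <<'E'
from h import *
go([.557,.152,.15],8.7)
E
```

```text
go turn -2.1 shift [-0.042   0.0544  0.0898] | now [0.4965 0.1848 0.2398] ya 6.6 j6 0.01 tilt 0.37 open 0.0879 t 3.7 F [ 0.5 -0.5 -1.1]
```

Request:
move_arm([
  [[-0.021,0.027,0],-2.1,1],
  [[-0.021,0.027,0],0,1],
  [[0,0,0],0,1],
])

```text
t: 3.95
ee_pos: [0.5619, 0.1416, 0.2402]
tcp_rot: [2.051, 2.376, 0.011]
wrist_force: [-0.9, -0.9, 0.7]
opening: 0.0881
```

```bash
python3 - <<'E'
from h import *
p=snap('wrist'); save(p,'w1.png')
for k in ['tray_center','big_hole','small_hole']: print(k,mark(p,k))
print(toprect(p,'tray_center'))
go([.557,.152,.15],8.7)
E
```

```text
tray_center [(0.74, array([0.6614, 0.3051, 0.0017])), (0.6, array([0.5583, 0.1505, 0.0371]))]
big_hole [(0.74, array([0.5427, 0.2506, 0.0453]))]
small_hole [(0.6, array([0.5731, 0.0517, 0.0432]))]
(0.82, array([559.7, 151.3]), array([235.1,  68.4]), -81.2, np.float64(46.2), 12288)
go turn 0.0 shift [0.0049 0.0009 0.0902] | now [0.5565 0.1466 0.2401] ya 8.7 j6 -0.10 tilt 0.35 open 0.0883 t 4.2 F [ 0.3  0.1 -0.5]
```

View pics/w1.png

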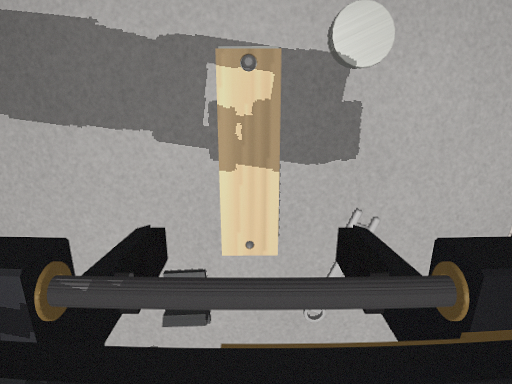

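Request:
move_arm([
  [[0.0042,0.0032,0.037],0,1],
  [[0,0,0.037],0,1],
  [[0,0,0.037],0,1],
  [[0,0,0.037],0,1],
  [[0,0,0.037],0,1],
  [[0,0,0.02],0,1],
  [[0,0,0],0,1],
  [[0,0,0],0,1],
])

```text
t: 4.87
ee_pos: [0.5567, 0.1639, 0.0353]
tcp_rot: [2.022, 2.394, 0.024]
wrist_force: [-0.4, -0.1, 0.4]
opening: 0.0883
```

```bash
python3 - <<'E'
from h import *
go([.559,.1512,.013],8.8)
E
```

```text
go turn 0.8 shift [-0.013   0.      0.0223] | now [0.5567 0.1639 0.0353] ya 9.6 j6 -0.09 tilt 0.98 open 0.0883 t 4.9 F [-0.4 -0.1  0.4]
```

Request:
move_arm([
  [[-0.006,0,0.008],0.8,1],
  [[-0.007,0,0.008],0,1],
  [[0,0,0.006],0,1],
  [[0,0,0],0,1],
  [[0,0,0],0,-1],
  [[0,0,0],0,-1],
  [[0,0,0],0,-1],
  [[0,0,0],0,-1],
  [[0,0,0],0,-1],
  [[0,0,0],0,-1],
  [[0,0,0],0,-1],
])

```text
t: 5.78
ee_pos: [0.56, 0.151, 0.0187]
tcp_rot: [2.036, 2.379, 0.028]
wrist_force: [-1.3, -0.4, -1.6]
opening: 0.0678
```

```bash
python3 - <<'E'
from h import *
go([.559,.1512,.013],8.8); print(tool()[1].round(4))
E
```

```text
go turn 0.1 shift [ 0.0003 -0.001   0.0056] | now [0.56   0.151  0.0187] ya 8.9 j6 -0.10 tilt 1.17 open 0.0678 t 5.8 F [-1.3 -0.4 -1.6]
[[-0.1544  0.9878  0.0193]
 [ 0.988   0.1543  0.0067]
 [ 0.0036  0.0201 -0.9998]]
```

Request:
move_arm([
  [[0,0,-0.012],0,-1],
  [[0,0,-0.012],0,-1],
  [[0,0,-0.012],0,-1],
  [[0,0,-0.015],0,-1],
  [[0,0,-0.01],0,-1],
  [[0.008,-0.015,0],0,-1],
  [[0.008,-0.025,0],0,-1],
  [[0.008,-0.025,0],0,-1],
  [[0.008,-0.025,0],0,-1],
  [[0,-0.025,0],0,-1],
  [[0,-0.01,0],0,-1],
  [[0,0,0],0,-1],
])

```text
t: 6.78
ee_pos: [0.4314, 0.164, 0.0921]
tcp_rot: [2.029, 2.369, 0.048]
wrist_force: [0.1, 0.1, -2.9]
opening: 0.0679
```

```bash
python3 - <<'E'
from h import *
go([.43,.16,.003],8.8); print(tool()[1][2].round(4))
p=snap('top'); print(toprect(p,'tray_center'),toprect(p,'case_center'))
E
```

```text
go turn 0.0 shift [-0.004  -0.0053  0.089 ] | now [0.4314 0.164  0.0921] ya 8.8 j6 -0.06 tilt 2.19 open 0.0679 t 6.8 F [ 0.1  0.1 -2.9]
[ 0.0029  0.038  -0.9993]
(0.96, array([440.3,  96.5]), array([96. , 67.5]), -82.5, np.float64(121.1), 777) (0.59, array([ 552.4, -191.6]), array([55.5, 35.5]), 69.9, np.float64(49.4), 209)
```

Request:
move_arm([
  [[0,0,0],0,-1],
  [[0,0,0],0,-1],
  [[0,0,0],0,-1],
  [[0,0,0],0,-1],
])

```text
t: 7.27
ee_pos: [0.4391, 0.1638, 0.094]
tcp_rot: [2.028, 2.362, 0.056]
wrist_force: [0.1, -0.7, -3.5]
opening: 0.0672
```

Request:
move_arm([
  [[0,0.025,0],0,-1],
  [[0,0.025,0],0,-1],
  [[0,0.025,0],0,-1],
  [[0,0.025,0],0,-1],
  [[0,0,0],0,-1],
])

```text
t: 7.68
ee_pos: [0.5411, 0.1791, 0.0964]
tcp_rot: [2.03, 2.364, 0.052]
wrist_force: [0.2, -0.6, -2.0]
opening: 0.0679
```

Request:
move_arm([
  [[0,-0.01,0],0,-1],
  [[0,-0.01,0],0,-1],
  [[0,-0.01,0],0,-1],
  [[0,-0.01,0],0,-1],
  [[0,-0.01,0],0,-1],
  [[0,-0.01,0],0,-1],
  [[0,-0.01,0],0,-1],
  [[0,-0.01,0],0,-1],
  [[0,-0.01,0],0,-1],
  [[0,-0.01,0],0,-1],
  [[0,0,0],0,-1],
])

```text
t: 8.6
ee_pos: [0.4166, 0.1612, 0.0859]
tcp_rot: [2.037, 2.375, 0.031]
wrist_force: [-0.5, -0.0, -3.7]
opening: 0.0678
```

```bash
python3 - <<'E'
from h import *
for r in ([2.029,2.369,.048],tool()[3]['tcp_rot']): print(Ro.from_rotvec(r).as_matrix().round(4))
go([.43,.16,.003],8.8)
E
```

```text
[[-0.1538  0.9874  0.0368]
 [ 0.9881  0.1535  0.009 ]
 [ 0.0032  0.0377 -0.9993]]
[[-0.1521  0.9881  0.0221]
 [ 0.9884  0.152   0.0068]
 [ 0.0033  0.0228 -0.9997]]
go turn -0.1 shift [-0.0035  0.0112  0.0832] | now [0.4166 0.1612 0.0859] ya 8.7 j6 -0.06 tilt 1.32 open 0.0678 t 8.6 F [-0.5 -0.  -3.7]
```

Request:
move_arm([
  [[-0.003,0,0.01],0,-1],
  [[0,0,0.011],0,-1],
  [[0,0,0.011],0,-1],
  [[0,0,0.011],0,-1],
  [[0,0,0.011],0,-1],
  [[0,0,0.01],0,-1],
  [[0,0,0.006],0,-1],
  [[0,0,0.003],0,-1],
  [[0,0,0],0,-1],
])

```text
t: 9.35
ee_pos: [0.4151, 0.157, 0.0063]
tcp_rot: [2.036, 2.374, 0.032]
wrist_force: [0.6, -1.2, -2.5]
opening: 0.068
```

```bash
python3 - <<'E'
from h import *
go([.43,.16,.003],8.8); print(tool()[1][2].round(4))
p=snap('side'); save(p,'s1.png')
E
```

```text
go turn -0.0 shift [0.0007 0.0151 0.0037] | now [0.4151 0.157  0.0063] ya 8.8 j6 -0.07 tilt 1.40 open 0.0680 t 9.3 F [ 0.6 -1.2 -2.5]
[ 0.0028  0.0243 -0.9997]
```

View pics/s1.png

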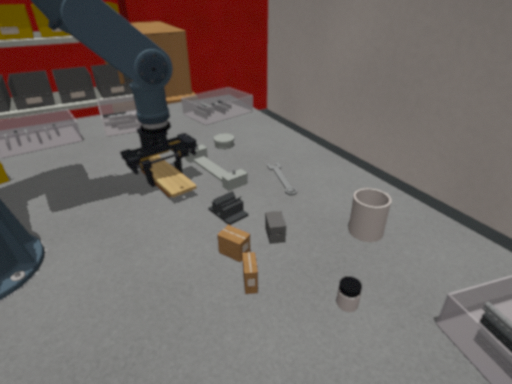

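Request:
move_arm([
  [[0,0,0.003],0,-1],
  [[0,0,0],0,1],
  [[0,0,0],0,1],
  [[0,0,0],0,1],
  [[0,0,-0.001],0,1],
  [[0,0,-0.003],0,1],
  [[-0.012,0,0],0,1],
  [[-0.015,0,0],0,1],
  [[-0.015,0,0],0,1],
  [[-0.015,0,0],0,1],
  [[-0.015,0,0],0,1],
  [[-0.01,0,0],0,1],
])

```text
t: 10.4
ee_pos: [0.4343, 0.0753, 0.0141]
tcp_rot: [2.023, 2.372, 0.047]
wrist_force: [-0.4, -0.3, 0.3]
opening: 0.0882
```

```bash
python3 - <<'E'
from h import *
p=snap('wrist'); save(p,'w2.png')
for k in ['tray_center','big_hole','small_hole']: print(k,mark(p,k))
print(toprect(p,'tray_center'))
go([.431,.0542,.005],8.8)
E
```

```text
tray_center [(0.72, array([0.4153, 0.1574, 0.0188]))]
big_hole []
small_hole [(0.62, array([0.4289, 0.0602, 0.0264]))]
(0.91, array([421. , 122.3]), array([125.2,  69.2]), -81.7, np.float64(25.9), 42681)
go turn 0.3 shift [-0.0219 -0.0063  0.0084] | now [0.4336 0.0767 0.0137] ya 9.1 j6 -0.27 tilt 2.16 open 0.0878 t 10.7 F [ 0.4 -0.8  0.1]
```

Request:
move_arm([
  [[-0.008,-0.003,0.002],0.3,1],
  [[-0.008,-0.003,0.003],0,1],
  [[-0.004,0,0.002],0,1],
  [[0,0,0],0,1],
  [[0,0,0],0,1],
])

```text
t: 11.07
ee_pos: [0.4297, 0.0561, 0.0054]
tcp_rot: [2.027, 2.371, 0.046]
wrist_force: [-0.6, 0.3, 0.8]
opening: 0.0883
```

```bash
python3 - <<'E'
from h import *
p=snap('wrist'); save(p,'w3.png')
r=imaging.masks_of('tray_center',p); C=cloud(p,np.array(r[0]['pixels']))
C=C[(C[:,2]>.018)&(C[:,2]<.034)]
a=np.radians(98.8);u=np.array([np.cos(a),np.sin(a)]);v=np.array([-u[1],u[0]])
s=C[:,:2]@u; w=C[:,:2]@v; o=np.array([.430,.056])
print('end along x rel', s.min()-o@u, np.percentile(s,1)-o@u, 'lat',np.percentile(w,[1,50,99])-o@v)
go([.430,.056,.005],8.8)
E
```

```text
end along x rel -0.009219982371533793 -0.006689632036252445 lat [-0.03429404 -0.00068214  0.03228766]
go turn 0.2 shift [-0.0003  0.0001  0.0006] | now [0.4299 0.0563 0.0056] ya 9.0 j6 -0.33 tilt 2.13 open 0.0881 t 11.2 F [-0.3 -0.1 -0.5]
```

View pics/w3.png

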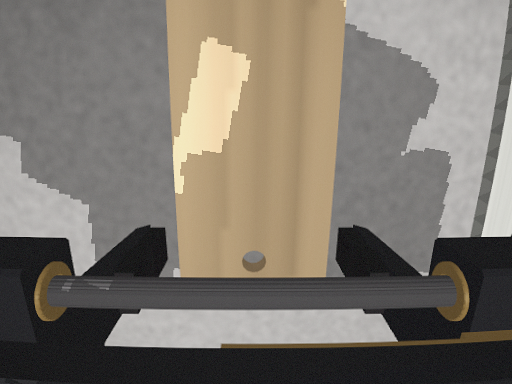

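```bash
cat >> h.py <<'E'
def ray(p,uv,z):
    n=cv2.undistortPoints(np.float64([[uv]]),K(p),np.array(p['dist'],float))[0,0]
    d=p['Rw']@np.r_[n,1]; return p['tw']+d*(z-p['tw'][2])/d[2]
E
python3 - <<'E'
from h import *
p=snap('wrist')
print(ray(p,(254,259),.024).round(4)); go([.430,.056,.005],8.8)
E
```

```text
[0.4312 0.0565 0.024 ]
go turn 0.2 shift [-0.0004 -0.0001  0.0007] | now [0.43   0.0564 0.0057] ya 9.0 j6 -0.33 tilt 2.14 open 0.0880 t 11.2 F [-0.2 -0.8 -0.8]
```

Request:
move_arm([
  [[0,0,0],0,-1],
  [[0,0,0],0,-1],
  [[0,0,0],0,-1],
  [[0,0,0],0,-1],
  [[0,0,0],0,-1],
  [[0,0,-0.015],0,-1],
  [[0,0,-0.015],0,-1],
  [[0,0,-0.015],0,-1],
  [[0,0,-0.015],0,-1],
  [[0,0,0],0,-1],
])

```text
t: 12.05
ee_pos: [0.4248, 0.0567, 0.0655]
tcp_rot: [2.027, 2.377, 0.04]
wrist_force: [0.6, -0.5, -2.4]
opening: 0.0675
```

```bash
cat >> h.py <<'E'
def traytilt(cam,n=None):
    p=snap(cam)
    if n: save(p,n)
    r=imaging.masks_of('tray_center',p)
    if not r: print('no tray'); return
    C=cloud(p,np.array(r[0]['pixels'])); P,R,a,s=tool()
    L=(C-P)@R; z=C[:,2]
    m=(abs(L[:,1])<.05)&(abs(L[:,0])<.27)&(L[:,2]>-.1)&(z>-.003); L=L[m];C=C[m]
    print('tray in tool x %s, z %s, n %d'%(np.percentile(L[:,0],[1,50,99]).round(3),np.percentile(L[:,2],[1,50,99]).round(3),len(L)))
    f=np.polyfit(L[:,0],L[:,2],1); print('slope deg %.1f'%np.degrees(np.arctan(f[0])),'score',r[0]['score'])
E
python3 - <<'E'
from h import *
go([.430,.056,.005],8.8)
traytilt('wrist'); traytilt('side','s2.png')
E
```

```text
go turn 0.3 shift [-0.0018  0.0032  0.0606] | now [0.4248 0.0567 0.0655] ya 9.1 j6 -0.32 tilt 1.77 open 0.0675 t 12.1 F [ 0.6 -0.5 -2.4]
tray in tool x [-0.006  0.053  0.118], z [-0.023 -0.003  0.019], n 39063
slope deg 18.6 score 0.57
tray in tool x [-0.017  0.038  0.197], z [-0.024  0.004  0.062], n 561
slope deg 18.1 score 0.92
```

View pics/s2.png

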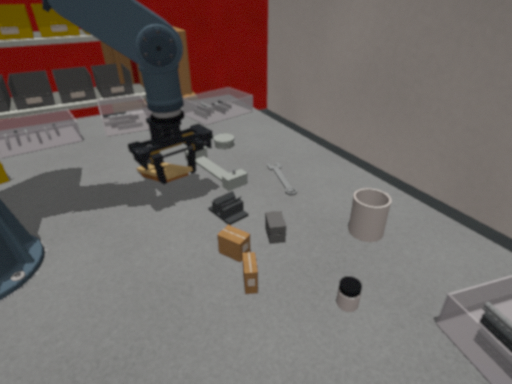

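Request:
move_arm([
  [[0,0,-0.015],0,-1],
  [[0,0,-0.015],0,-1],
  [[0,0,-0.015],0,-1],
  [[0,0,-0.015],0,-1],
  [[0,0,-0.015],0,-1],
  [[0,0,-0.015],0,-1],
  [[0,0,-0.015],0,-1],
  [[0,0,-0.015],0,-1],
  [[0,0,-0.01],0,-1],
  [[0,0,0],0,-1],
  [[0,0,0],0,-1],
])

```text
t: 13.17
ee_pos: [0.4102, 0.0566, 0.183]
tcp_rot: [-2.03, -2.381, -0.01]
wrist_force: [-0.3, -0.0, -4.0]
opening: 0.0677
```

```bash
python3 - <<'E'
from h import *
go([.430,.056,.005],8.8)
traytilt('wrist'); traytilt('side')
E
```

```text
go turn 0.3 shift [-0.0061  0.0201  0.1778] | now [0.4102 0.0566 0.183 ] ya 9.1 j6 -0.32 tilt 0.82 open 0.0677 t 13.2 F [-0.3 -0.  -4. ]
tray in tool x [-0.005  0.046  0.134], z [-0.023  0.013  0.074], n 35123
slope deg 34.5 score 0.94
tray in tool x [-0.016  0.043  0.154], z [-0.025  0.03   0.109], n 896
slope deg 35.8 score 0.74
```

```bash
python3 - <<'E'
from h import *
p=snap('top'); save(p,'t2.png')
C=cloud(p); m=(abs(C[:,0]-.5)<.06)&(abs(C[:,1]+.065)<.06)&(C[:,2]>.012)&(C[:,2]<.07); C=C[m]
print(len(C), cv2.minAreaRect(np.float32(C[:,:2]*1000)), np.percentile(C[:,2],[5,50,95]))
H=C[C[:,2]>.040]; print('high',cv2.minAreaRect(np.float32(H[:,:2]*1000)))
print(mark(p,'slot'))
im=p['pixels'][185:265,215:315]; cv2.imwrite('pics/t2c.png',cv2.resize(im,None,fx=6,fy=6,interpolation=cv2.INTER_CUBIC)[:,:,::-1])
go([.5,-.19,.2])
E
```

```text
251 ((500.0047607421875, -63.19691467285156), (58.07318878173828, 83.1740493774414), 11.046133995056152) [0.03049481 0.03766853 0.04549956]
high ((500.28759765625, -62.89471435546875), (57.02830123901367, 36.292240142822266), 11.703328132629395)
[(0.89, array([ 0.4965, -0.0664,  0.0107]))]
go turn 0.0 shift [-0.2575  0.0497 -0.0208] | now [0.4101 0.0567 0.183 ] ya 9.1 j6 -0.32 tilt 0.84 open 0.0679 t 13.5 F [ 0.3 -0.4 -3.2]
```

View pics/t2c.png

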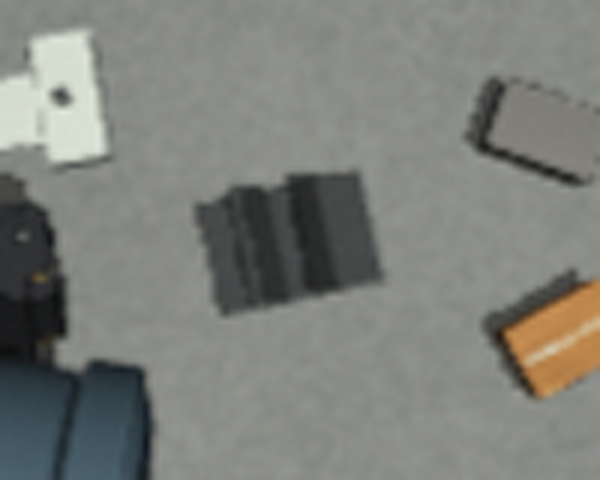

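Request:
move_arm([
  [[-0.01,0.004,0],-1.2,-1],
  [[-0.02,0.005,0],-1.2,-1],
  [[-0.03,0.006,0],0,-1],
  [[-0.03,0.006,0],0,-1],
  [[-0.03,0.006,0],0,-1],
  [[-0.03,0.006,0],0,-1],
  [[-0.03,0.006,0],0,-1],
  [[-0.03,0.006,0],0,-1],
  [[-0.03,0.006,0],0,-1],
  [[-0.03,0.006,0],0,-1],
  [[-0.02,0.006,0],0,-1],
  [[-0.01,0.002,0],0,-1],
])

```text
t: 14.47
ee_pos: [0.5363, -0.2346, 0.1706]
tcp_rot: [-1.966, -2.424, -0.01]
wrist_force: [1.1, 0.5, -3.2]
opening: 0.0677
```

```bash
cat >> h.py <<'E'
def tip():
    """tray's lower end from the side camera, along the stand axis (tool x at 101.5) and height"""
    p=snap('side'); r=imaging.masks_of('tray_center',p)
    C=cloud(p,np.array(r[0]['pixels'])); C=C[(C[:,2]>-.003)]
    a=np.radians(101.5); u=np.array([np.cos(a),np.sin(a)]); 
    s=(C[:,:2]-[.5,-.063])@u; w=(C[:,:2]-[.5,-.063])@np.array([u[1],-u[0]])
    i=np.argsort(C[:,2]); print('tray rel slot along %s lat %s z %s'%(np.percentile(s,[2,98]).round(3),np.percentile(w,[2,98]).round(3),np.percentile(C[:,2],[2,98]).round(3)),'lowest pts',np.c_[s,C[:,2]][i[:60:12]].round(3).tolist(), r[0]['score'])
    return p
E
python3 - <<'E'
from h import *
go([.536,-.239,.142],11.5)
traytilt('wrist'); traytilt('side'); save(tip(),'s3.png')
E
```

```text
go turn 0.4 shift [-0.0049 -0.001   0.0285] | now [ 0.5363 -0.2346  0.1706] ya 11.9 j6 -0.83 tilt 1.21 open 0.0677 t 14.5 F [ 1.1  0.5 -3.2]
tray in tool x [-0.006  0.044  0.135], z [-0.024  0.015  0.083], n 34712
slope deg 36.3 score 0.96
tray in tool x [-0.017  0.035  0.16 ], z [-0.025  0.025  0.112], n 857
slope deg 37.1 score 0.78
tray rel slot along [-0.186 -0.005] lat [-0.037  0.031] z [0.061 0.195] lowest pts [[0.021, 0.0], [-0.003, 0.058], [-0.037, 0.064], [-0.023, 0.067], [-0.023, 0.07]] 0.97
```

View pics/s3.png

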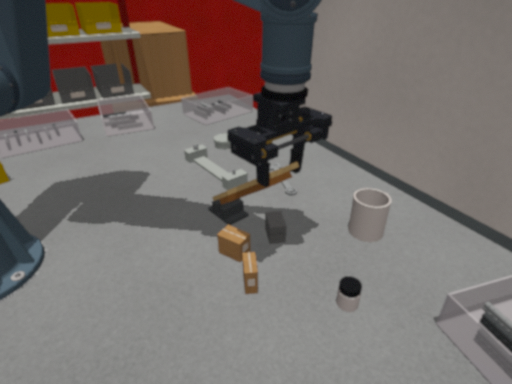

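Request:
move_arm([
  [[0,0,0.008],-0.4,-1],
  [[0,0,0.009],0,-1],
  [[0,0,0.006],0,-1],
  [[0,0,0],0,-1],
  [[0.008,0,0],0,-1],
  [[0.008,0,-0.004],0,-1],
  [[0.0132,0,-0.0176],0,-1],
  [[0.015,0,-0.0161],0,-1],
  [[0.0166,0,-0.0144],0,-1],
  [[0.018,0,-0.0126],0,-1],
  [[0,0,0],0,-1],
])

```text
t: 15.68
ee_pos: [0.5196, -0.1588, 0.2191]
tcp_rot: [1.955, 2.448, -0.012]
wrist_force: [0.6, 0.2, -3.6]
opening: 0.0669
```

```bash
python3 - <<'E'
from h import *
go([.5,-.063,.2575-.019],11.5)
traytilt('wrist'); traytilt('side'); save(tip(),'s4.png')
E
```

```text
go turn 1.3 shift [ 0.0975 -0.0001 -0.0205] | now [ 0.5196 -0.1588  0.2191] ya 12.8 j6 -0.73 tilt 0.65 open 0.0669 t 15.7 F [ 0.6  0.2 -3.6]
tray in tool x [-0.003  0.044  0.149], z [-0.026  0.018  0.116], n 32730
slope deg 43.2 score 0.74
tray in tool x [-0.013  0.046  0.148], z [-0.028  0.043  0.132], n 1479
slope deg 44.7 score 0.89
tray rel slot along [-0.114  0.034] lat [-0.039  0.03 ] z [0.084 0.242] lowest pts [[0.361, -0.001], [0.023, 0.08], [0.02, 0.084], [0.018, 0.085], [0.043, 0.086]] 0.81
```

Request:
move_arm([
  [[-0.01,0,0],1.0,-1],
  [[-0.014,0,0.008],0,-1],
  [[-0.01,0,0.012],0,-1],
  [[0,0,0.012],0,-1],
  [[0,0,0.012],0,-1],
  [[0,0,0.006],0,-1],
  [[0,0,0],0,-1],
  [[0,0,0],0,-1],
])

```text
t: 16.65
ee_pos: [0.5309, -0.2183, 0.1646]
tcp_rot: [1.981, 2.405, -0.029]
wrist_force: [0.6, 0.7, -2.9]
opening: 0.0675
```

```bash
python3 - <<'E'
from h import *
go([.5,-.063,.2575-.019],11.5)
tip()
E
```

```text
go turn -0.5 shift [ 0.1559  0.0008 -0.0789] | now [ 0.5309 -0.2183  0.1646] ya 11.0 j6 -0.77 tilt 1.84 open 0.0675 t 16.6 F [ 0.6  0.7 -2.9]
tray rel slot along [-0.174 -0.015] lat [-0.037  0.029] z [0.042 0.191] lowest pts [[-0.002, 0.035], [-0.029, 0.041], [-0.03, 0.043], [-0.01, 0.047], [-0.038, 0.05]] 0.56
```

Request:
move_arm([
  [[0.008,0,0.002],-0.4,-1],
  [[0.01,0,0],0,-1],
  [[0.014,0,-0.011],0,-1],
  [[0.016,0,-0.0115],0,-1],
  [[0.017,0,-0.01],0,-1],
  [[0.018,0,-0.0085],0,-1],
  [[0.01,0,-0.003],0,-1],
  [[0,0,0],0,-1],
])

```text
t: 17.42
ee_pos: [0.519, -0.1451, 0.2201]
tcp_rot: [1.935, 2.375, -0.066]
wrist_force: [0.7, 0.2, -3.3]
opening: 0.0678
```

```bash
python3 - <<'E'
from h import *
go([.5,-.063,.2575-.019],11.5)
traytilt('wrist'); tip()
E
```

```text
go turn 0.2 shift [ 0.0823 -0.0019 -0.0257] | now [ 0.519  -0.1451  0.2201] ya 11.7 j6 -0.64 tilt 5.09 open 0.0678 t 17.4 F [ 0.7  0.2 -3.3]
tray in tool x [-0.003  0.024  0.107], z [-0.027  0.021  0.169], n 24031
slope deg 59.4 score 0.79
tray rel slot along [-0.098 -0.001] lat [-0.034  0.035] z [0.045 0.248] lowest pts [[0.426, -0.001], [0.084, 0.0], [0.009, 0.028], [0.006, 0.041], [-0.0, 0.047]] 0.71
```

Request:
move_arm([
  [[0.012,0,-0.003],0,-1],
  [[0.014,0,-0.003],0,-1],
  [[0.014,0,-0.002],0,-1],
  [[0.014,0,-0.001],0,-1],
  [[0.014,0,0],0,-1],
  [[0.014,0,0],0,-1],
  [[0.014,0,0.001],0,-1],
  [[0.008,0,0],0,-1],
  [[0,0,0],0,-1],
])

```text
t: 18.37
ee_pos: [0.5052, -0.0616, 0.2294]
tcp_rot: [1.926, 2.341, -0.092]
wrist_force: [0.7, -1.0, -2.4]
opening: 0.0676
```

```bash
python3 - <<'E'
from h import *
go([.5,-.063,.2575-.019],11.5); print(tool()[1].round(3))
traytilt('wrist'); save(tip(),'s5.png')
E
```

```text
go turn -0.3 shift [-0.0015 -0.0052 -0.0091] | now [ 0.5052 -0.0616  0.2294] ya 11.2 j6 -0.46 tilt 7.13 open 0.0676 t 18.4 F [ 0.7 -1.  -2.4]
[[-0.19   0.981  0.045]
 [ 0.974  0.194 -0.116]
 [-0.122  0.022 -0.992]]
tray in tool x [-0.     0.006  0.028], z [-0.033  0.012  0.188], n 14901
slope deg 82.7 score 0.75
tray rel slot along [-0.02   0.006] lat [-0.03   0.038] z [0.034 0.26 ] lowest pts [[0.455, -0.002], [0.277, 0.0], [0.048, 0.001], [0.221, 0.008], [-0.001, 0.032]] 0.94
```

View pics/s5.png

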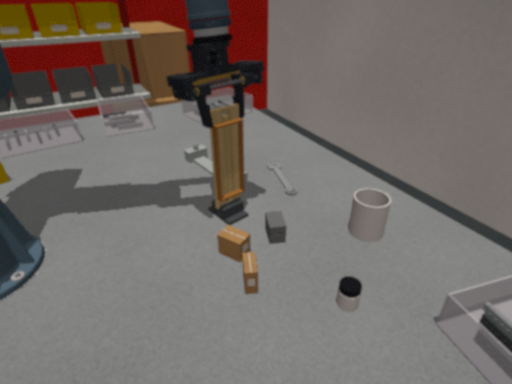

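Request:
move_arm([
  [[0.014,0,0],0,-1],
  [[0.02,0,0],0,-1],
  [[0.02,0,0.002],0,-1],
  [[0.02,0,0.004],0,-1],
  [[0.02,0,0.006],0,-1],
  [[0.02,0,0.008],0,-1],
  [[0.014,0,0.006],0,-1],
  [[0,0,0],0,-1],
])

```text
t: 19.23
ee_pos: [0.4858, 0.0504, 0.1937]
tcp_rot: [1.929, 2.321, -0.111]
wrist_force: [-1.2, -3.4, 3.9]
opening: 0.0676
```

```bash
python3 - <<'E'
from h import *
go([.5,-.063,.2575-.019],11.5); print(tool()[1][2].round(3))
traytilt('wrist'); tip()
E
```

```text
go turn -0.9 shift [-0.1191 -0.0078 -0.0285] | now [0.4858 0.0504 0.1937] ya 10.6 j6 -0.19 tilt 8.15 open 0.0676 t 19.2 F [-1.2 -3.4  3.9]
[-0.14   0.021 -0.99 ]
tray in tool x [-0.062  0.004  0.01 ], z [-0.033 -0.03   0.126], n 4584
slope deg -65.7 score 0.9
tray rel slot along [-0.002  0.119] lat [-0.028  0.042] z [0.032 0.222] lowest pts [[0.08, -0.001], [0.169, 0.0], [0.068, 0.001], [0.272, 0.008], [0.604, 0.021]] 0.94
```

Request:
move_arm([
  [[0,0,-0.01],0,-1],
  [[0,0,-0.014],0,-1],
  [[0,0,-0.012],0,-1],
  [[0.01,-0.008,-0.002],0,-1],
  [[0.016,-0.012,-0.002],0,-1],
  [[0.016,-0.012,-0.002],0,-1],
  [[0.016,-0.012,-0.002],0,-1],
  [[0.016,-0.012,-0.002],0,-1],
  [[0.008,-0.006,-0.001],0,-1],
  [[0,0,0],0,-1],
])

```text
t: 20.27
ee_pos: [0.3999, 0.1264, 0.223]
tcp_rot: [1.955, 2.322, -0.117]
wrist_force: [-1.0, -0.4, -3.6]
opening: 0.067
```

```bash
python3 - <<'E'
from h import *
go([.43,.13,.17],10); print(tool()[1].round(3))
traytilt('wrist'); traytilt('side'); tip()
E
```

```text
go turn -0.1 shift [0.0052 0.0298 0.053 ] | now [0.3999 0.1264 0.223 ] ya 9.9 j6 -0.02 tilt 7.42 open 0.0670 t 20.3 F [-1.  -0.4 -3.6]
[[-0.169  0.985  0.03 ]
 [ 0.977  0.171 -0.126]
 [-0.129  0.008 -0.992]]
tray in tool x [-0.058  0.004  0.009], z [-0.033 -0.029  0.127], n 4935
slope deg -68.3 score 0.79Traceback (most recent call last):
  File "<stdin>", line 3, in <module>
  File "h.py", line 59, in traytilt
    print('tray in tool x %s, z %s, n %d'%(np.percentile(L[:,0],[1,50,99]).round(3),np.percentile(L[:,2],[1,50,99]).round(3),len(L)))
                                           ~~~~~~~~~~~~~^^^^^^^^^^^^^^^^^^
    return _quantile_unchecked(
        a, q, axis, out, overwrite_input, method, keepdims, weights)
    return _ureduce(a,
                    func=_quantile_ureduce_func,
    ...<5 lines>...
                    overwrite_input=overwrite_input,
                    method=method)
    r = func(a, **kwargs)
    result = _quantile(arr,
                       quantiles=q,
    ...<2 lines>...
                       out=out,
                       weights=wgt)
    slices_having_nans = np.isnan(arr[-1, ...])
                                  ~~~^^^^^^^^^
IndexError: index -1 is out of bounds for axis 0 with size 0
```

Request:
move_arm([
  [[0.002,0.004,0.013],0,-1],
  [[0.002,0.004,0.016],0,-1],
  [[0.002,0.004,0.016],0,-1],
  [[0.01,0.004,0.008],0,-1],
  [[0.017,0,0.009],0,-1],
  [[0.015,0,0.012],0,-1],
  [[0.015,0,0.012],0,-1],
  [[0.013,0,0.0143],0,-1],
  [[0.013,0,0.0143],0,-1],
  [[0,0,0],0,-1],
])

```text
t: 21.3
ee_pos: [0.4229, 0.1988, 0.1011]
tcp_rot: [1.971, 2.295, -0.098]
wrist_force: [-2.6, 0.9, 0.4]
opening: 0.0674
```

```bash
python3 - <<'E'
from h import *
go([.43,.23,.006],10); print(tool()[1].round(3))
traytilt('wrist'); save(tip(),'s6.png')
E
```

```text
go turn -1.2 shift [0.0416 0.0103 0.0907] | now [0.4229 0.1988 0.1011] ya 8.8 j6 0.20 tilt 7.56 open 0.0674 t 21.3 F [-2.6  0.9  0.4]
[[-0.148  0.988  0.045]
 [ 0.98   0.153 -0.124]
 [-0.129  0.026 -0.991]]
tray in tool x [-0.143 -0.002  0.016], z [-0.029 -0.018  0.093], n 10803
slope deg -36.5 score 0.93
tray rel slot along [0.077 0.311] lat [0.062 0.133] z [0.001 0.043] lowest pts [[0.272, -0.001], [0.292, 0.0], [0.294, 0.002], [0.08, 0.003], [0.293, 0.004]] 0.62
```

View pics/s6.png

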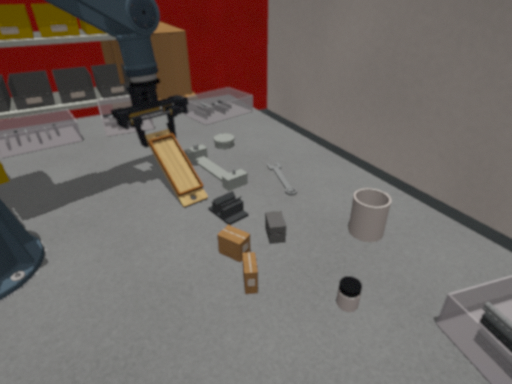

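Request:
move_arm([
  [[0.0076,0,0.012],0,-1],
  [[0.0076,0,0.012],0,-1],
  [[0.0076,0,0.012],0,-1],
  [[0.005,0,0.012],0,-1],
  [[0.005,0,0.012],0,-1],
  [[0.005,0,0.012],0,-1],
  [[0.002,0,0.009],0,-1],
  [[0.001,0,0.007],0,-1],
  [[0,0,0],0,-1],
])

```text
t: 22.25
ee_pos: [0.434, 0.2245, 0.0187]
tcp_rot: [1.978, 2.272, -0.071]
wrist_force: [-1.4, -0.2, -0.8]
opening: 0.0673
```

```bash
python3 - <<'E'
from h import *
go([.43,.23,.006],10); print(tool()[1][2].round(3))
traytilt('wrist')
E
```

```text
go turn -1.9 shift [ 0.0077 -0.0035  0.0116] | now [0.434  0.2245 0.0187] ya 8.1 j6 0.30 tilt 7.81 open 0.0673 t 22.2 F [-1.4 -0.2 -0.8]
[-0.127  0.048 -0.991]
tray in tool x [-0.058 -0.004  0.016], z [-0.03  -0.019 -0.005], n 12879
slope deg -10.4 score 0.75
```

Request:
move_arm([
  [[0,0,0.005],0,-1],
  [[0,0,0.005],0,-1],
  [[0,0,0],0,1],
  [[0,0,0],0,1],
  [[0,0,0],0,1],
  [[0,0,0],0,1],
  [[0,0,-0.015],0,1],
  [[0,0,-0.025],0,1],
  [[0,0,-0.025],0,1],
  [[0,0,-0.025],0,1],
  [[0,0,-0.01],0,1],
  [[0,0,0],0,1],
])

```text
t: 23.35
ee_pos: [0.4308, 0.2354, 0.1147]
tcp_rot: [1.975, 2.27, -0.063]
wrist_force: [-0.0, -0.1, -0.5]
opening: 0.0883
```

```bash
python3 - <<'E'
from h import *
go([.5,-.063,.1],11.5); print(tool()[1].round(3))
p=snap('wrist'); save(p,'w4.png'); print(toprect(p,'tray_center'),mark(p,'tray_center'))
p=snap('top'); print(toprect(p,'tray_center'),mark(p,'tray_center'),mark(p,'big_hole'),mark(p,'small_hole'))
E
```

```text
go turn -3.3 shift [-0.3016  0.0077  0.0548] | now [0.4308 0.2354 0.1147] ya 8.2 j6 0.28 tilt 7.95 open 0.0883 t 23.4 F [-0.  -0.1 -0.5]
[[-0.134  0.988  0.072]
 [ 0.983  0.142 -0.118]
 [-0.127  0.055 -0.99 ]]
(0.97, array([447.7, 133.6]), array([162.3,  68.5]), -83.1, np.float64(25.0), 1674) [(0.59, array([0.4501, 0.1181, 0.0067])), (0.16, array([6.612e-01, 3.065e-01, 1.000e-04]))]
None [(0.85, array([0.4446, 0.1263, 0.0035])), (0.4, array([ 0.7345, -0.276 ,  0.0015]))] [(0.62, array([ 0.4547,  0.0209, -0.0008]))] [(0.89, array([ 0.4336,  0.2271, -0.002 ]))]
```

Request:
move_arm([
  [[-0.01,0,0],-1.6,1],
  [[-0.025,0,0.004],-1.6,1],
  [[-0.03,0.001,0.005],0,1],
  [[-0.03,0.001,0.005],0,1],
  [[-0.03,0.001,0.005],0,1],
  [[-0.03,0.001,0.005],0,1],
  [[-0.03,0.001,0.005],0,1],
  [[-0.03,0.001,0.005],0,1],
  [[-0.03,0.001,0.005],0,1],
  [[-0.03,0.001,0.005],0,1],
  [[-0.015,0,0.002],0,1],
  [[0,0,0],0,1],
])

```text
t: 24.75
ee_pos: [0.4934, -0.065, 0.0961]
tcp_rot: [1.909, 2.34, -0.087]
wrist_force: [-0.1, -0.4, -0.2]
opening: 0.0884
```

```bash
python3 - <<'E'
from h import *
go([.5,-.063,.02],11.5); print(tool()[1].round(3))
E
```

```text
go turn 0.2 shift [0.0105 0.0045 0.0756] | now [ 0.4934 -0.065   0.0961] ya 11.7 j6 -0.44 tilt 7.64 open 0.0884 t 24.8 F [-0.1 -0.4 -0.2]
[[-0.197  0.979  0.057]
 [ 0.972  0.202 -0.12 ]
 [-0.129  0.031 -0.991]]
```

Request:
move_arm([
  [[0.004,0.002,0.014],0,1],
  [[0.004,0.002,0.018],0,1],
  [[0.002,0,0.018],0,1],
  [[0,0,0.014],0,1],
  [[0,0,0.006],0,1],
  [[0,0,0],0,1],
  [[0,0,0],0,-1],
  [[0,0,0],0,-1],
  [[0,0,0],0,-1],
  [[0,0,0],0,-1],
  [[0,0,0],0,-1],
  [[0,0,0],0,-1],
])

```text
t: 25.75
ee_pos: [0.501, -0.0602, 0.0232]
tcp_rot: [1.912, 2.335, -0.081]
wrist_force: [-0.5, -2.6, -11.0]
opening: 0.0574
```

Request:
move_arm([
  [[-0.004,0,0],0,-1],
  [[-0.004,0,0],0,-1],
  [[-0.004,0,0],0,-1],
  [[-0.004,0,0],0,-1],
])

```text
t: 26.08
ee_pos: [0.5009, -0.0604, 0.023]
tcp_rot: [1.928, 2.347, -0.057]
wrist_force: [4.0, 19.8, -2.1]
opening: 0.0575
```

```bash
python3 - <<'E'
from h import *
go([.5,-.063,.02],11.5); print(tool()[1].round(3))
E
```

```text
go turn -0.2 shift [-0.002  -0.0015  0.0031] | now [ 0.5009 -0.0604  0.023 ] ya 11.3 j6 -0.44 tilt 6.31 open 0.0575 t 26.1 F [ 4.  19.8 -2.1]
[[-0.192  0.98   0.056]
 [ 0.976  0.196 -0.094]
 [-0.104  0.037 -0.994]]
```

Request:
move_arm([
  [[-0.005,0.002,0],0,-1],
  [[-0.005,0.002,0],0,-1],
  [[-0.005,0.002,0],0,-1],
  [[-0.005,0.002,0],0,-1],
  [[-0.005,0.002,0],0,-1],
  [[-0.005,0.002,0],0,-1],
  [[-0.005,0.002,0],0,-1],
  [[-0.005,0.002,0],0,-1],
  [[-0.005,0.002,0],0,-1],
  [[-0.005,0.002,0],0,-1],
])

```text
t: 26.92
ee_pos: [0.5009, -0.0614, 0.0215]
tcp_rot: [1.993, 2.413, -0.032]
wrist_force: [-10.2, 18.6, 10.0]
opening: 0.0575
```

```bash
python3 - <<'E'
from h import *
go([.5,-.063,.02],11.5); print(tool()[1].round(3))
E
```

```text
go turn -0.6 shift [-0.0014 -0.0011  0.0015] | now [ 0.5009 -0.0614  0.0215] ya 10.9 j6 -0.51 tilt 1.34 open 0.0575 t 26.9 F [-10.2  18.6  10. ]
[[-0.189  0.982 -0.004]
 [ 0.982  0.189 -0.023]
 [-0.022 -0.008 -1.   ]]
```

Request:
move_arm([
  [[-0.005,0,0],0,-1],
  [[-0.005,0,0],0,-1],
  [[0,0,0],0,-1],
  [[0,0,0],0,1],
  [[0,0,0],0,1],
  [[0,0,0],0,1],
  [[0,0,-0.01],0,1],
  [[0,0,-0.02],0,1],
  [[0,0,-0.025],0,1],
  [[0,0,-0.02],0,1],
  [[0,0,0],0,1],
])

```text
t: 27.83
ee_pos: [0.5017, -0.0617, 0.1034]
tcp_rot: [2.001, 2.421, -0.016]
wrist_force: [0.5, -1.0, -0.4]
opening: 0.0878
```

Request:
move_arm([
  [[0.01,-0.002,0],1.2,1],
  [[0.02,-0.002,0],1.2,1],
  [[0.025,-0.002,0],1.2,1],
  [[0.025,-0.002,0],1.2,1],
  [[0.025,-0.002,0],0,1],
  [[0.025,-0.002,0],0,1],
  [[0.025,-0.002,0],0,1],
  [[0.02,-0.002,0],0,1],
  [[0.01,-0.002,0],0,1],
  [[0,0,0],0,1],
  [[0,0,0],0,1],
])

```text
t: 28.75
ee_pos: [0.4626, 0.1229, 0.1052]
tcp_rot: [2.107, 2.315, -0.01]
wrist_force: [1.1, 0.4, 0.2]
opening: 0.0885
```

```bash
python3 - <<'E'
from h import *
p=snap('wrist'); save(p,'w5.png')
print(toprect(p,'tray_center'),[mark(p,k) for k in ('tray_center','tray_floor','big_hole','small_hole')])
r=imaging.masks_of('tray_center',p); C=cloud(p,np.array(r[0]['pixels'])); C=C[(C[:,2]>-.01)&(C[:,2]<.035)]
print(cv2.minAreaRect(np.float32(C[:,:2]*1000)))
go([.445,.124,.006],5.8); print(tool()[1].round(3))
E
```

```text
(0.96, array([447.5, 133.1]), array([162.3,  68.8]), -83.0, np.float64(25.1), 3078) [[], [(0.84, array([0.4512, 0.1271, 0.0105]))], [], [(0.81, array([ 0.4355,  0.228 , -0.0006]))]]
((444.1551208496094, 142.0345458984375), (74.09324645996094, 199.53688049316406), 6.5507025718688965)
go turn -0.6 shift [ 0.0048 -0.0179  0.0991] | now [0.4629 0.1222 0.1052] ya 5.2 j6 -0.07 tilt 0.73 open 0.0881 t 29.1 F [-1.   0.4 -0.7]
[[-0.091  0.996  0.004]
 [ 0.996  0.091 -0.012]
 [-0.012  0.003 -1.   ]]
```

View pics/w5.png

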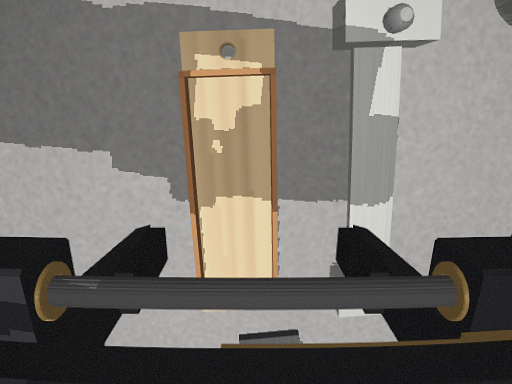

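Request:
move_arm([
  [[0.002,-0.007,0.015],-1.2,1],
  [[0.002,-0.007,0.018],-0.6,1],
  [[0,0,0.018],0,1],
  [[0,0,0.018],0,1],
  [[0,0,0.014],0,1],
  [[0,0,0.008],0,1],
  [[0,0,0],0,1],
  [[0,0,0],0,1],
])

```text
t: 29.77
ee_pos: [0.4523, 0.1204, 0.0125]
tcp_rot: [2.075, 2.338, -0.004]
wrist_force: [-0.3, 0.4, 0.6]
opening: 0.0881
```

```bash
python3 - <<'E'
from h import *
go([.4483,.1255,.003],7); print(tool()[1].round(3))
E
```

```text
go turn -0.2 shift [ 0.0056 -0.0034  0.0094] | now [0.4523 0.1204 0.0125] ya 6.8 j6 -0.09 tilt 0.89 open 0.0881 t 29.8 F [-0.3  0.4  0.6]
[[-0.119  0.993  0.01 ]
 [ 0.993  0.119 -0.012]
 [-0.013  0.008 -1.   ]]
```

Request:
move_arm([
  [[0.003,-0.002,0.004],0,1],
  [[0.002,-0.001,0.005],0,1],
  [[0,0,0],0,-1],
  [[0,0,0],0,-1],
  [[0,0,0],0,-1],
  [[0,0,0],0,-1],
  [[0,0,0],0,-1],
  [[0,0,-0.015],0,-1],
  [[0,0,-0.025],0,-1],
  [[0,0,-0.025],0,-1],
  [[0,0,-0.02],0,-1],
  [[0,0,0],0,-1],
])

```text
t: 30.77
ee_pos: [0.4458, 0.1264, 0.0906]
tcp_rot: [2.077, 2.34, -0.009]
wrist_force: [0.8, 0.3, -3.9]
opening: 0.0679
```

Request:
move_arm([
  [[0,0,0],3,-1],
  [[0,0,0],6,-1],
  [[0,0,0],7,-1],
  [[0,0,0],7,-1],
  [[0,0,0],7,-1],
  [[0,0,0],7,-1],
  [[0,0,0],7,-1],
  [[0,0,0],7,-1],
  [[0,0,0],7,-1],
  [[0,0,0],7,-1],
  [[0,0,0],7,-1],
  [[0,0,0],7,-1],
])

```text
t: 31.77
ee_pos: [0.4391, 0.1256, 0.0777]
tcp_rot: [3.1, 0.432, -0.01]
wrist_force: [0.3, 0.9, -2.9]
opening: 0.0677
```

```bash
python3 - <<'E'
from h import *
go([.4483,.1255,.1],7); print(tool()[1].round(3))
E
```

```text
go turn -81.1 shift [-0.0015  0.009  -0.0224] | now [0.4391 0.1256 0.0777] ya -74.1 j6 1.33 tilt 0.77 open 0.0677 t 31.8 F [ 0.3  0.9 -2.9]
[[ 0.962  0.274 -0.005]
 [ 0.274 -0.962 -0.013]
 [-0.008  0.011 -1.   ]]
```

Request:
move_arm([
  [[0,0,-0.004],6.9,-1],
  [[0,0,-0.004],6.9,-1],
  [[0,0,-0.003],6.9,-1],
  [[0,0,-0.003],6.9,-1],
  [[0,0,-0.003],6.9,-1],
  [[0,0,-0.003],6.9,-1],
  [[0,0,-0.003],6.9,-1],
  [[0,0,-0.003],6.9,-1],
  [[0,0,-0.003],6.9,-1],
  [[0,0,-0.003],6.9,-1],
  [[0,0,-0.002],6.9,-1],
  [[0,0,-0.002],6.9,-1],
])

```text
t: 32.77
ee_pos: [0.4292, 0.1251, 0.0972]
tcp_rot: [2.551, -1.789, -0.022]
wrist_force: [-0.6, -0.7, -2.7]
opening: 0.0677
```

Request:
move_arm([
  [[0,0,-0.002],6.0,-1],
  [[0,0,-0.001],3.0,-1],
  [[0,0,-0.001],0,-1],
])

```text
t: 33.02
ee_pos: [0.4272, 0.1249, 0.0974]
tcp_rot: [2.386, -1.998, -0.023]
wrist_force: [-0.6, 0.5, -3.1]
opening: 0.0676
```

```bash
python3 - <<'E'
from h import *
p=snap('wrist'); save(p,'w6.png')
print([mark(p,k) for k in ('tray_center','tray_floor','big_hole','small_hole','big_pin','small_pin')],toprect(p,'tray_center'))
p=snap('top'); save(p,'t6.png')
print([mark(p,k) for k in ('tray_center','tray_floor','big_hole','small_hole','big_pin','small_pin')])
go([.560,.151,.1],8.8-180); print(tool()[1].round(3))
E
```

```text
[[(0.89, array([0.4336, 0.1205, 0.0975]))], [(0.76, array([0.431 , 0.1237, 0.1073]))], [], [], [], [(0.76, array([0.5772, 0.0523, 0.037 ]))]] (0.97, array([432.2, 105.7]), array([139.5,  69.1]), -79.7, np.float64(118.8), 8132)
[[(0.96, array([0.4264, 0.1247, 0.1002]))], [(0.62, array([0.4295, 0.1198, 0.1045])), (0.59, array([ 7.344e-01, -2.754e-01, -3.000e-04]))], [], [(0.74, array([0.4475, 0.027 , 0.096 ]))], [(0.58, array([0.541 , 0.2506, 0.0358])), (0.44, array([ 0.4471, -0.2013,  0.025 ]))], [(0.7, array([0.5738, 0.0492, 0.0343]))]]
go turn 1.4 shift [-0.0055 -0.1344 -0.0054] | now [0.428  0.125  0.0987] ya -169.8 j6 3.00 tilt 1.82 open 0.0677 t 33.8 F [ 0.1 -0.4 -3.4]
[[ 0.178 -0.984 -0.029]
 [-0.984 -0.178 -0.013]
 [ 0.008  0.031 -0.999]]
```

View pics/w6.png

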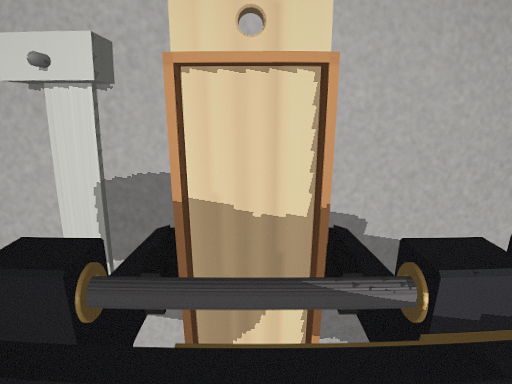

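```bash
python3 - <<'E'
from h import *
P,R,a,s=tool()
p=snap('wrist')
g=cv2.cvtColor(p['pixels'],cv2.COLOR_RGB2GRAY)
X=ray(p,(251,20),P[2]+.006); print('hole',X.round(4),'in tool',(R.T@(X-P)).round(4))
im=p['pixels'][30:110,0:120]; cv2.imwrite('pics/pin.png',np.hstack([cv2.resize(im,(480,320),interpolation=cv2.INTER_CUBIC),cv2.resize(p['pixels'][0:50,215:290],(480,320),interpolation=cv2.INTER_CUBIC)])[:,:,::-1][:, :800] if 0 else np.vstack([cv2.resize(im,(420,280)),cv2.resize(p['pixels'][0:50,215:290],(420,280))])[:,:,::-1])
for uv in ((34,58),(50,66)): print(uv,ray(p,uv,.051).round(4),ray(p,uv,.034).round(4))
# pedestal tops from wrist depth
C=cloud(p); m=(C[:,2]>.03)&(C[:,2]<.042)&(C[:,0]>.5)&(C[:,1]<.09); print(cv2.minAreaRect(np.float32(C[m][:,:2]*1000)),C[m][:,2].mean())
E
```

```text
hole [0.4474 0.0227 0.1047] in tool [ 0.1042 -0.0008 -0.0052]
(34, 58) [0.573  0.0504 0.051 ] [0.5842 0.0497 0.034 ]
(50, 66) [0.5629 0.0536 0.051 ] [0.5731 0.0531 0.034 ]
((575.3717651367188, 46.91756820678711), (65.87683868408203, 30.775400161743164), 8.454866409301758) 0.03468864710672372
```

View pics/pin.png

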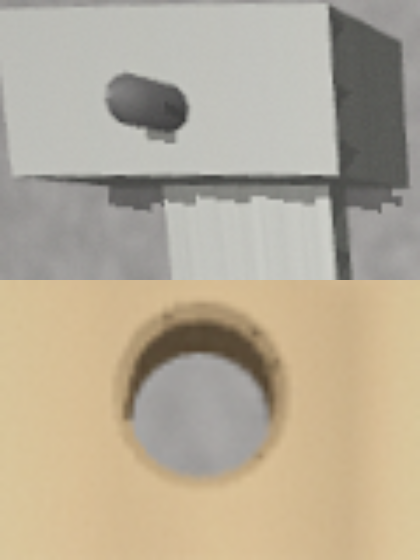

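Request:
move_arm([
  [[0,-0.008,0],0.7,-1],
  [[-0.001,-0.014,0],0.7,-1],
  [[-0.001,-0.014,0],0,-1],
  [[-0.001,-0.014,0],0,-1],
  [[-0.001,-0.014,0],0,-1],
  [[-0.001,-0.014,0],0,-1],
  [[-0.001,-0.014,0],0,-1],
  [[-0.001,-0.014,0],0,-1],
  [[0,-0.014,0],0,-1],
  [[0,-0.01,0],0,-1],
  [[0,-0.002,0],0,-1],
  [[0,0,0],0,-1],
])

```text
t: 34.82
ee_pos: [0.5687, 0.1544, 0.0924]
tcp_rot: [2.356, -2.036, -0.019]
wrist_force: [-0.6, -0.4, -3.4]
opening: 0.068
```

```bash
python3 - <<'E'
from h import *
go([.5597,.153,.065],8.8-180); print(tool()[1].round(3))
E
```

```text
go turn -0.5 shift [-0.0002  0.0083  0.0276] | now [0.5687 0.1544 0.0924] ya -171.7 j6 3.07 tilt 1.71 open 0.0680 t 34.8 F [-0.6 -0.4 -3.4]
[[ 0.145 -0.989 -0.027]
 [-0.989 -0.145 -0.013]
 [ 0.009  0.029 -1.   ]]
```

Request:
move_arm([
  [[0,0.004,0.006],-0.5,-1],
  [[0,0.004,0.008],0,-1],
  [[0,0,0.008],0,-1],
  [[0,0,0.004],0,-1],
  [[0,0,0],0,-1],
  [[0,0,0],0,-1],
])

```text
t: 35.32
ee_pos: [0.5555, 0.1525, 0.0622]
tcp_rot: [2.363, -2.023, -0.024]
wrist_force: [0.2, 0.0, -2.5]
opening: 0.068
```

```bash
python3 - <<'E'
from h import *
go([.5597,.153,.065],8.8-180); print(tool()[1][2].round(3))
p=snap('wrist'); 
print([mark(p,k) for k in ('small_hole','small_pin')])
cv2.imwrite('pics/w7.png',cv2.resize(p['pixels'][0:70,180:320],(700,350),interpolation=cv2.INTER_CUBIC)[:,:,::-1])
P,R,a,s=tool(); print(ray(p,(251,20),P[2]+.006).round(4), proj(p,[[.5755,.0495,.051],[.5755,.0495,.034],[.573,.0515,.051]]).round(1))
p=snap('top'); print([mark(p,k) for k in ('tray_floor','big_hole','small_hole')])
E
```

```text
go turn 0.1 shift [ 0.0002 -0.0041 -0.0029] | now [0.5555 0.1525 0.0622] ya -171.1 j6 3.06 tilt 1.96 open 0.0680 t 35.3 F [ 0.2  0.  -2.5]
[ 0.008  0.033 -0.999]
[[(0.62, array([0.5719, 0.0548, 0.0561]))], [(0.64, array([0.5744, 0.0518, 0.0374]))]]
[0.5725 0.05   0.069 ] [[243.7  28.4]
 [243.3  36.5]
 [248.2  33.7]]
[[], [(0.8, array([0.5379, 0.2512, 0.0572]))], [(0.58, array([0.5705, 0.0543, 0.0575]))]]
```

View pics/w7.png

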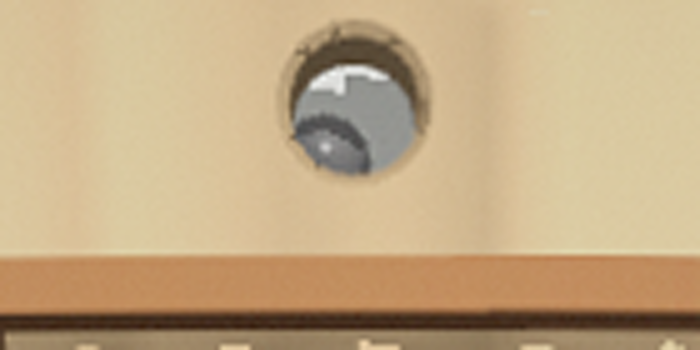

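Request:
move_arm([
  [[0,-0.0025,0],0,-1],
  [[0,-0.001,0],0,-1],
  [[0,0,0.003],0,-1],
  [[0,0,0.003],0,-1],
  [[0,0,0.003],0,-1],
  [[0,0,0.002],0,-1],
])

```text
t: 36.17
ee_pos: [0.5614, 0.1531, 0.0525]
tcp_rot: [2.366, -2.025, -0.019]
wrist_force: [-0.5, -0.4, -1.6]
opening: 0.0676
```

```bash
python3 - <<'E'
from h import *
go([.559,.153,.038],8.8-180); print(tool()[1][2].round(3))
p=snap('wrist'); 
cv2.imwrite('pics/w8.png',cv2.resize(p['pixels'][0:70,180:320],(700,350),interpolation=cv2.INTER_CUBIC)[:,:,::-1])
P,R,a,s=tool(); print(ray(p,(251,20),P[2]+.006).round(4), proj(p,[[.5755,.0495,.051],[.5747,.0501,.051]]).round(1))
E
```

```text
go turn 0.1 shift [-0.0003  0.002   0.0145] | now [0.5614 0.1531 0.0525] ya -171.1 j6 3.06 tilt 1.70 open 0.0676 t 36.2 F [-0.5 -0.4 -1.6]
[ 0.008  0.028 -1.   ]
[0.5785 0.0503 0.0581] [[257.4  23.7]
 [259.   25.4]]
```

View pics/w8.png

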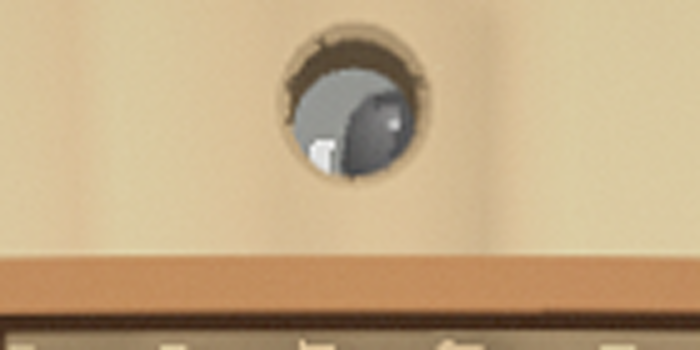

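Request:
move_arm([
  [[0,0.002,0],0,-1],
  [[0,0,0],0,-1],
  [[0,0,0],0,-1],
])

```text
t: 36.47
ee_pos: [0.5584, 0.1527, 0.0514]
tcp_rot: [2.365, -2.025, -0.021]
wrist_force: [-0.0, -0.2, -3.3]
opening: 0.0676
```

```bash
python3 - <<'E'
from h import *
go([.5581,.1528,.038],8.8-180)
p=snap('wrist');P,R,a,s=tool(); print(ray(p,(251,20),P[2]+.006).round(4))
E
```

```text
go turn 0.1 shift [-0.0002 -0.0001  0.0134] | now [0.5584 0.1527 0.0514] ya -171.1 j6 3.06 tilt 1.81 open 0.0676 t 36.5 F [-0.  -0.2 -3.3]
[0.5754 0.05   0.0574]
```

Aligned; lower gently.

Request:
move_arm([
  [[0,0,0.002],0,-1],
  [[0,0,0.002],0,-1],
  [[0,0,0.002],0,-1],
  [[0,0,0.002],0,-1],
  [[0,0,0.002],0,-1],
  [[0,0,0.002],0,-1],
  [[0,0,0],0,-1],
])

```text
t: 37.1
ee_pos: [0.5589, 0.1525, 0.0397]
tcp_rot: [2.366, -2.025, -0.019]
wrist_force: [-1.7, 0.1, -0.4]
opening: 0.0675
```

```bash
python3 - <<'E'
from h import *
go([.5581,.1528,.038],8.8-180); print(tool()[1].round(3))
p=snap('wrist');P,R,a,s=tool(); print(ray(p,(251,20),P[2]+.006).round(4)); save(p,'w9.png')
E
```

```text
go turn 0.1 shift [-0.0005  0.0007  0.0017] | now [0.5589 0.1525 0.0397] ya -171.1 j6 3.06 tilt 1.73 open 0.0675 t 37.1 F [-1.7  0.1 -0.4]
[[ 0.154 -0.988 -0.027]
 [-0.988 -0.154 -0.013]
 [ 0.009  0.029 -1.   ]]
[0.5759 0.0497 0.0456]
```

Request:
move_arm([
  [[0,0,0.002],0,-1],
  [[0,0,0.002],0,-1],
  [[0,0,0.003],0,-1],
])

```text
t: 37.4
ee_pos: [0.5588, 0.1525, 0.039]
tcp_rot: [2.366, -2.022, -0.02]
wrist_force: [-15.1, -2.5, 28.1]
opening: 0.0676
```

```bash
python3 - <<'E'
from h import *
go([.5581,.1528,.038],8.8-180); print(tool()[1].round(3)[2])
E
```

```text
go turn 0.1 shift [-0.0004  0.0006  0.001 ] | now [0.5588 0.1525 0.039 ] ya -171.1 j6 3.06 tilt 1.83 open 0.0676 t 37.4 F [-15.1  -2.5  28.1]
[ 0.009  0.031 -0.999]
```

Request:
move_arm([
  [[0,0,0],0,1],
  [[0,0,0],0,1],
  [[0,0,0],0,1],
  [[0,0,0],0,1],
  [[0,0,-0.01],0,1],
  [[0,0,-0.025],0,1],
  [[0,0,-0.03],0,1],
  [[0,0,-0.03],0,1],
  [[0,0,-0.03],0,1],
  [[0,0,-0.02],0,1],
  [[0,0,0],0,1],
  [[0,0,0],0,1],
])

```text
t: 38.4
ee_pos: [0.5634, 0.1547, 0.1936]
tcp_rot: [2.366, -2.024, -0.019]
wrist_force: [-0.4, 0.1, -0.5]
opening: 0.0879
```

```bash
cat >> h.py <<'E'
def level(p):
    """plane through the pocket floor/tabs, rim top"""
    c=np.array([.5596,.1515]);a=np.radians(98.9);u=np.array([np.cos(a),np.sin(a)]);v=np.array([-u[1],u[0]])
    C=cloud(p); d=C[:,:2]-c; s=d@u; w=d@v
    for n,m in (('rim+w',(abs(w-.032)<.0015)&(abs(s)<.085)),('rim-w',(abs(w+.032)<.0015)&(abs(s)<.085)),('floor',(abs(w)<.024)&(abs(s)<.078)),('tab+',(abs(w)<.03)&(s>.096)&(s<.115)),('tab-',(abs(w)<.03)&(s<-.096)&(s>-.115))):
        m&=(C[:,2]>.02)&(C[:,2]<.09)
        if m.sum()>5: 
            q=np.polyfit(s[m],C[m][:,2],1) if n in('floor',) else [0]
            print(n,m.sum(),'z med %.4f'%np.median(C[m][:,2]),'slope %.3f'%q[0])
E
python3 - <<'E'
from h import *
for n in('wrist','top'):
    p=snap(n); level(p)
    print([ (k,mark(p,k)) for k in ('tray_floor','big_hole','small_hole')],toprect(p,'tray_center'))
print([(k,toprect(p,k)) for k in ('carton_large_center','carton_small_center','case_center','jar_center')])
go([.4499,-.1978,.15],25.5-180);go([.438,-.288,.15],65.8); print(tool()[1].round(3))
E
```

```text
rim+w 631 z med 0.0588 slope 0.000
rim-w 573 z med 0.0589 slope 0.000
floor 7606 z med 0.0449 slope 0.001
tab+ 562 z med 0.0450 slope 0.000
tab- 1466 z med 0.0449 slope 0.000
[('tray_floor', [(0.62, array([0.5638, 0.1558, 0.0455]))]), ('big_hole', [(0.7, array([0.5415, 0.2532, 0.0326]))]), ('small_hole', [(0.85, array([0.5762, 0.0517, 0.0331])), (0.59, array([0.562 , 0.1554, 0.0467]))])] (0.63, array([559.1, 152.3]), array([178.3,  68.6]), -81.0, np.float64(59.2), 2514)
rim+w 20 z med 0.0580 slope 0.000
rim-w 24 z med 0.0572 slope 0.000
floor 516 z med 0.0442 slope -0.004
tab+ 55 z med 0.0450 slope 0.000
tab- 128 z med 0.0440 slope 0.000
[('tray_floor', [(0.62, array([0.5575, 0.149 , 0.0451]))]), ('big_hole', [(0.97, array([0.5426, 0.2511, 0.0364])), (0.33, array([0.557 , 0.1458, 0.0488]))]), ('small_hole', [(0.55, array([0.5705, 0.0532, 0.0352]))])] (0.74, array([563.9, 113.4]), array([99.3, 68.1]), -81.2, np.float64(58.1), 121)
[('carton_large_center', (0.59, array([ 450. , -197.9]), array([56. , 37.8]), -62.2, np.float64(53.5), 235)), ('carton_small_center', (0.75, array([ 437.2, -287.4]), array([49.9, 23.5]), 63.1, np.float64(57.3), 132)), ('case_center', (0.5, array([ 552., -191.]), array([54.3, 34.4]), 70.1, np.float64(49.7), 199)), ('jar_center', (0.47, array([ 560.4, -411.8]), array([34.3, 33.5]), 86.8, np.float64(51.6), 110))]
go turn -16.6 shift [0.2694 0.2521 0.0505] | now [0.5628 0.1546 0.1922] ya -171.1 j6 3.06 tilt 1.89 open 0.0883 t 39.1 F [-0.6 -0.1  1.2]
go turn -56.9 shift [0.0685 0.4537 0.0521] | now [0.5628 0.1546 0.1922] ya -171.1 j6 3.06 tilt 1.89 open 0.0883 t 39.1 F [-0.6 -0.1  1.2]
[[ 0.155 -0.987 -0.03 ]
 [-0.988 -0.155 -0.014]
 [ 0.009  0.032 -0.999]]
```

Request:
move_arm([
  [[0.015,0.002,0],0,1],
  [[0.03,0.005,0],0,1],
  [[0.032,0.005,0],0,1],
  [[0.032,0.005,0],0,1],
  [[0.032,0.005,0],0,1],
  [[0.032,0.005,0],0,1],
  [[0.032,0.005,0],0,1],
  [[0.032,0.005,0],0,1],
  [[0.032,0.005,0],0,1],
  [[0.032,0.005,0],0,1],
  [[0.032,0.005,0],0,1],
  [[0.032,0.005,0],0,1],
])

```text
t: 40.1
ee_pos: [0.5647, -0.2237, 0.1984]
tcp_rot: [2.38, -2.01, -0.018]
wrist_force: [0.4, 0.2, 0.3]
opening: 0.0881
```

Request:
move_arm([
  [[0.032,0.005,0],0,1],
  [[0.032,0.005,0],0,1],
  [[0.032,0.005,0],0,1],
  [[0.03,0.005,0],0,1],
  [[0.02,0.005,0],0,1],
  [[0.01,0,0],0,1],
  [[0,0,0],0,1],
  [[0,0,0],0,1],
])

```text
t: 40.77
ee_pos: [0.5634, -0.3971, 0.2002]
tcp_rot: [2.371, -2.019, -0.015]
wrist_force: [-0.4, 0.5, 0.4]
opening: 0.088
```

```bash
cat >> h.py <<'E'
def item(p,n,top=None):
    print(n,mark(p,n+'_center'),toprect(p,n+'_center'))
E
python3 - <<'E'
from h import *
p=snap('wrist'); item(p,'jar')
p=snap('top'); item(p,'jar')
go([.5605,-.412,.02],9); print(tool()[1].round(3))
E
```

```text
jar [(0.62, array([ 0.5615, -0.4121,  0.0243]))] (0.64, array([ 563.5, -412.4]), array([35.9, 35.4]), -81.6, np.float64(50.1), 1068)
jar [(0.57, array([ 0.5645, -0.4141,  0.0259])), (0.23, array([ 0.4396, -0.2894,  0.0242]))] (0.55, array([ 567.6, -404. ]), array([30.3, 15. ]), -43.2, np.float64(50.3), 44)
go turn 0.3 shift [0.0133 0.0011 0.181 ] | now [ 0.564  -0.3959  0.2008] ya -170.7 j6 2.21 tilt 1.67 open 0.0878 t 41.1 F [-0.2  0.9  0. ]
[[ 0.161 -0.987 -0.025]
 [-0.987 -0.161 -0.015]
 [ 0.011  0.027 -1.   ]]
```

Request:
move_arm([
  [[0.007,0.001,0.015],0,1],
  [[0.007,0.001,0.022],0,1],
  [[0,0,0.024],0,1],
  [[0,0,0.024],0,1],
  [[0,0,0.024],0,1],
  [[0,0,0.024],0,1],
  [[0,0,0.022],0,1],
  [[0,0,0.014],0,1],
  [[0,0,0.006],0,1],
  [[0,0,0],0,1],
])

```text
t: 41.9
ee_pos: [0.5614, -0.4115, 0.0136]
tcp_rot: [2.379, -2.009, -0.009]
wrist_force: [-1.0, -0.3, -1.0]
opening: 0.088
```

```bash
python3 - <<'E'
from h import *
go([.562,-.412,.02],9); print(tool()[1].round(3)[2])
E
```

```text
go turn 0.6 shift [ 0.0006 -0.0003 -0.0064] | now [ 0.5614 -0.4115  0.0136] ya -170.4 j6 2.20 tilt 1.64 open 0.0880 t 41.9 F [-1.  -0.3 -1. ]
[ 0.013  0.025 -1.   ]
```

Request:
move_arm([
  [[0,0,-0.006],0.3,1],
  [[0,0,0],0,-1],
  [[0,0,0],0,-1],
  [[0,0,0],0,-1],
  [[0,0,0],0,-1],
  [[0,0,0],0,-1],
  [[0,0,0],0,-1],
  [[0,0,-0.015],0,-1],
  [[0,0,-0.03],0,-1],
  [[0,0,-0.03],0,-1],
  [[0,0,-0.03],0,-1],
  [[0,0,-0.02],0,-1],
])

```text
t: 42.9
ee_pos: [0.564, -0.4084, 0.1538]
tcp_rot: [2.374, -2.015, -0.011]
wrist_force: [0.0, -0.0, 0.5]
opening: 0.0168
```

Request:
move_arm([
  [[-0.015,-0.002,0],0,-1],
  [[-0.03,-0.006,0],0,-1],
  [[-0.034,-0.006,0],0,-1],
  [[-0.034,-0.006,0],0,-1],
  [[-0.034,-0.006,0],0,-1],
  [[-0.034,-0.006,0],0,-1],
  [[-0.034,-0.006,0],0,-1],
  [[-0.034,-0.006,0],0,-1],
  [[-0.034,-0.006,0],0,-1],
  [[-0.034,-0.006,0],0,-1],
  [[-0.034,-0.006,0],0,-1],
  [[-0.034,-0.006,0],0,-1],
])

```text
t: 43.9
ee_pos: [0.5638, 0.0005, 0.1484]
tcp_rot: [2.363, -2.025, 0.006]
wrist_force: [0.4, 0.2, -0.1]
opening: 0.0005
```

Request:
move_arm([
  [[-0.034,-0.006,0],0,-1],
  [[-0.03,-0.006,0],0,-1],
  [[-0.02,-0.004,0],0,-1],
  [[-0.01,-0.002,0],0,-1],
  [[0,0,0],0,-1],
  [[0,0,0],0,-1],
])

```text
t: 44.4
ee_pos: [0.5579, 0.1123, 0.1421]
tcp_rot: [2.372, -2.01, -0.005]
wrist_force: [0.3, 0.2, 0.1]
opening: 0.0001
```

```bash
cat >> h.py <<'E'
def slotxy(s,z): return [.5593-.156*s, .152+.988*s, z]
E
python3 - <<'E'
from h import *
go(slotxy(-.059,.07),9-180); print(tool()[1].round(3)[2])
E
```

```text
go turn 0.4 shift [ 0.0187 -0.0095  0.0722] | now [0.5579 0.1123 0.1421] ya -170.6 j6 2.99 tilt 1.85 open 0.0001 t 44.4 F [0.3 0.2 0.1]
[ 0.018  0.027 -0.999]
```

```bash
python3 - <<'E'
from h import *
p=snap('top')
for n in ('jar','carton_large','carton_small','case'): item(p,n)
p=snap('side'); print(mark(p,'jar_center'))
E
```

```text
jar [(0.66, array([ 0.5665, -0.4105,  0.0267]))] (0.6, array([ 558.8, -411.3]), array([33.4, 30.1]), 89.6, np.float64(51.9), 98)
carton_large [(0.54, array([ 0.4534, -0.1988,  0.0224]))] (0.66, array([ 449.4, -197.6]), array([54.6, 37.4]), -62.8, np.float64(53.6), 208)
carton_small [(0.68, array([0.5591, 0.1528, 0.0403])), (0.67, array([ 0.4371, -0.285 ,  0.0237]))] None
case [(0.8, array([ 0.5501, -0.1928,  0.0226]))] (0.83, array([ 552.6, -191.8]), array([55.7, 36.2]), 69.0, np.float64(49.4), 209)
[(0.82, array([ 0.5636, -0.4113,  0.0194]))]
```

Request:
move_arm([
  [[0,0,-0.006],-5,0.9],
  [[0,0,-0.004],-7,0.9],
  [[0,0,-0.003],-7,0.9],
  [[0,0,-0.003],-7,0.9],
  [[0,0,-0.003],-7,0.9],
  [[0,0,-0.003],-7,0.9],
  [[0,0,-0.002],-7,0.9],
  [[0,0,-0.002],-7,0.9],
  [[0,0,0],-6,0.9],
])

```text
t: 45.7
ee_pos: [0.5595, 0.1109, 0.1694]
tcp_rot: [3.073, -0.516, -0.03]
wrist_force: [1.0, -0.2, -0.0]
opening: 0.0583
```

Request:
move_arm([
  [[0.005,0.015,0],0,0.9],
  [[0.009,0.026,0],0,0.9],
  [[0.009,0.026,0],0,0.9],
  [[0.009,0.026,0],0,0.9],
  [[0.009,0.026,0],0,0.9],
  [[0.009,0.026,0],0,0.9],
  [[0.009,0.026,0],0,0.9],
  [[0.009,0.026,0],0,0.9],
  [[0.009,0.026,0],0,0.9],
  [[0.009,0.026,0],0,0.9],
  [[0.005,0.015,0],0,0.9],
  [[0,0,0],0,0.9],
])

```text
t: 46.7
ee_pos: [0.5619, -0.1806, 0.1768]
tcp_rot: [3.075, -0.498, -0.025]
wrist_force: [-0.2, 0.2, -0.0]
opening: 0.0839
```

```bash
python3 - <<'E'
from h import *
go([.5525,-.1915,.02],69.5); print(tool()[1].round(3)[2])
p=snap('wrist'); item(p,'case')
E
```

```text
go turn 2.1 shift [-0.0034  0.009   0.1571] | now [ 0.5619 -0.1806  0.1768] ya -108.4 j6 1.41 tilt 1.76 open 0.0839 t 46.7 F [-0.2  0.2 -0. ]
[-0.012  0.028 -1.   ]
case [(0.7, array([ 0.5538, -0.1911,  0.0211]))] (0.75, array([ 554.4, -192.3]), array([56.1, 36.5]), 69.0, np.float64(48.1), 2251)
```

Request:
move_arm([
  [[0,0.003,0.012],2.4,0.9],
  [[0,0.003,0.02],0,0.9],
  [[0,0,0.023],0,0.9],
  [[0,0,0.023],0,0.9],
  [[0,0,0.023],0,0.9],
  [[0,0,0.02],0,0.9],
  [[0,0,0.015],0,0.9],
  [[0,0,0.008],0,0.9],
  [[0,0,0],0,0.9],
  [[0,0,0],0,0.9],
])

```text
t: 47.68
ee_pos: [0.5711, -0.1808, 0.0505]
tcp_rot: [3.052, -0.524, 0.017]
wrist_force: [-0.2, 0.5, 0.5]
opening: 0.0838
```

```bash
python3 - <<'E'
from h import *
go([.5544,-.1923,.02],69.2); print(tool()[1].round(3)[2])
E
```

```text
go turn 1.3 shift [-0.0122  0.0154  0.0309] | now [ 0.5711 -0.1808  0.0505] ya -109.5 j6 1.45 tilt 2.65 open 0.0838 t 47.7 F [-0.2  0.5  0.5]
[ 0.019  0.042 -0.999]
```

Request:
move_arm([
  [[-0.005,0.007,0],1.3,0.9],
  [[-0.005,0.007,0],0,0.9],
  [[0,0,0],0,0.9],
  [[0,0,0],0,0.9],
])

```text
t: 48.02
ee_pos: [0.5557, -0.1866, 0.0509]
tcp_rot: [3.048, -0.555, 0.018]
wrist_force: [-0.3, -0.7, 0.3]
opening: 0.0839
```

```bash
python3 - <<'E'
from h import *
go([.5544,-.1923,.02],69.2); print(tool()[1].round(3)[2])
E
```

```text
go turn 0.1 shift [0.0003 0.0045 0.0311] | now [ 0.5557 -0.1866  0.0509] ya -110.7 j6 1.45 tilt 2.58 open 0.0839 t 48.0 F [-0.3 -0.7  0.3]
[ 0.019  0.041 -0.999]
```

Request:
move_arm([
  [[0,0.003,0.01],0,0.9],
  [[0,0.001,0.012],0,0.9],
  [[0,0,0.008],0,0.9],
  [[0,0,0],0,-1],
  [[0,0,0],0,-1],
  [[0,0,0],0,-1],
  [[0,0,0],0,-1],
  [[0,0,0],0,-1],
  [[0,0,0],0,-1],
  [[0,0,0],0,-1],
  [[0,0,-0.01],0,-1],
  [[0,0,-0.02],0,-1],
])

```text
t: 49.02
ee_pos: [0.5483, -0.1876, 0.041]
tcp_rot: [3.053, -0.557, -0.005]
wrist_force: [-0.3, -0.3, -0.4]
opening: 0.0559
```

Request:
move_arm([
  [[0,0,-0.03],0,-1],
  [[0,0,-0.03],0,-1],
  [[0,0,-0.03],3,-1],
  [[0,0,-0.015],6,-1],
  [[0,0,-0.002],7,-1],
  [[0,0,-0.002],7,-1],
  [[0,0,-0.002],7,-1],
  [[0,0,-0.002],7,-1],
  [[0,0,-0.002],7,-1],
  [[0,0,-0.002],7,-1],
  [[0,0,-0.002],7,-1],
  [[0,0,0],6,-1],
])

```text
t: 50.02
ee_pos: [0.5523, -0.1827, 0.1833]
tcp_rot: [2.269, -2.131, 0.053]
wrist_force: [0.6, 0.0, -2.3]
opening: 0.0557
```

```bash
python3 - <<'E'
from h import *
go(slotxy(.03,.1),9-180); print(tool()[1].round(3)[2])
E
```

```text
go turn -5.4 shift [-0.3628 -0.0593  0.0672] | now [ 0.5523 -0.1827  0.1833] ya -176.4 j6 2.59 tilt 2.55 open 0.0557 t 50.0 F [ 0.6  0.  -2.3]
[ 0.044 -0.003 -0.999]
```

Request:
move_arm([
  [[-0.015,0,0],-2.7,-1],
  [[-0.03,-0.005,0],-2.7,-1],
  [[-0.034,-0.006,0],0,-1],
  [[-0.034,-0.006,0],0,-1],
  [[-0.034,-0.006,0],0,-1],
  [[-0.034,-0.006,0],0,-1],
  [[-0.034,-0.006,0],0,-1],
  [[-0.034,-0.006,0],0,-1],
  [[-0.034,-0.006,0],0,-1],
  [[-0.034,-0.006,0],0,-1],
  [[-0.025,-0.004,0],0,-1],
  [[-0.01,-0.002,0],0,-1],
])

```text
t: 51.02
ee_pos: [0.5481, 0.1945, 0.1757]
tcp_rot: [2.416, -1.969, 0.061]
wrist_force: [-0.2, -0.4, -2.0]
opening: 0.056
```

Request:
move_arm([
  [[0,0,0],0,-1],
  [[0,0,0],0,-1],
])

```text
t: 51.18
ee_pos: [0.5466, 0.1979, 0.1763]
tcp_rot: [2.427, -1.956, 0.06]
wrist_force: [-0.3, -0.8, -1.5]
opening: 0.0555
```

```bash
python3 - <<'E'
from h import *
go(slotxy(.03,.085),9-180); print(tool()[1].round(3))
E
```

```text
go turn 3.3 shift [ 0.0132 -0.0046  0.092 ] | now [0.5466 0.1979 0.1763] ya -167.7 j6 3.11 tilt 2.61 open 0.0555 t 51.2 F [-0.3 -0.8 -1.5]
[[ 0.212 -0.977  0.015]
 [-0.976 -0.213 -0.043]
 [ 0.045 -0.006 -0.999]]
```

Request:
move_arm([
  [[0,0,0],-5,-1],
  [[0,0,-0.002],-7,-1],
  [[0,0,-0.002],-7,-1],
  [[0,0,-0.002],-7,-1],
  [[0,0,-0.002],-7,-1],
  [[0,0,-0.002],-7,-1],
  [[0,0,-0.002],-7,-1],
  [[0,0,-0.002],-7,-1],
  [[0,0,-0.002],-7,-1],
  [[0,0,-0.002],-7,-1],
  [[0,0,-0.002],-7,-1],
  [[0,0,-0.002],-7,-1],
])

```text
t: 52.18
ee_pos: [0.5472, 0.1781, 0.2011]
tcp_rot: [3.087, 0.17, 0.015]
wrist_force: [-0.6, -0.4, -1.6]
opening: 0.0558
```

Request:
move_arm([
  [[0,0,0],-7,-1],
  [[0,0,-0.002],-7,-1],
  [[0,0,-0.002],-7,-1],
  [[0,0,-0.002],-7,-1],
  [[0,0,-0.002],-7,-1],
  [[0,0,-0.002],-7,-1],
  [[0,0,-0.002],-7,-1],
  [[0,0,-0.002],-7,-1],
  [[0,0,-0.002],-7,-1],
  [[0,0,-0.002],-7,-1],
  [[0,0,-0.002],-7,-1],
  [[0,0,-0.002],-7,-1],
])

```text
t: 53.18
ee_pos: [0.5481, 0.155, 0.2267]
tcp_rot: [2.145, 2.23, -0.051]
wrist_force: [0.2, 0.0, -1.6]
opening: 0.0562
```

Request:
move_arm([
  [[0,0,0],-4,-1],
  [[0,0,0],0,-1],
])

```text
t: 53.35
ee_pos: [0.5485, 0.1511, 0.2277]
tcp_rot: [2.057, 2.312, -0.054]
wrist_force: [-0.5, 0.6, -0.7]
opening: 0.056
```

```bash
python3 - <<'E'
from h import *
go(slotxy(.03,.085),9); print(tool()[1].round(3))
p=snap('wrist'); item(p,'case'); level(p)
E
```

```text
go turn -2.3 shift [0.0375 0.0105 0.1407] | now [0.5485 0.1511 0.2277] ya 6.7 j6 -0.01 tilt 3.34 open 0.0560 t 53.4 F [-0.5  0.6 -0.7]
[[-0.116  0.993  0.011]
 [ 0.992  0.116 -0.057]
 [-0.058  0.005 -0.998]]
case [(0.57, array([0.5454, 0.1543, 0.2355]))] (0.97, array([548.2, 163.6]), array([56. , 22.8]), 6.2, np.float64(261.5), 6899)
rim+w 351 z med 0.0590 slope 0.000
rim-w 332 z med 0.0589 slope 0.000
floor 5038 z med 0.0449 slope -0.001
tab+ 1249 z med 0.0451 slope 0.000
```

Request:
move_arm([
  [[0.006,0.003,0.005],-1.2,-1],
  [[0.01,0.003,0.01],-1.1,-1],
  [[0.01,0.003,0.014],0,-1],
  [[0.006,0.001,0.016],0,-1],
  [[0,0,0.016],0,-1],
  [[0,0,0.016],0,-1],
  [[0,0,0.016],0,-1],
  [[0,0,0.016],0,-1],
  [[0,0,0.012],0,-1],
  [[0,0,0.006],0,-1],
  [[0,0,0],0,-1],
  [[0,0,0],0,-1],
])

```text
t: 54.5
ee_pos: [0.5533, 0.1865, 0.0831]
tcp_rot: [2.012, 2.359, -0.06]
wrist_force: [-0.4, 0.3, -1.1]
opening: 0.0559
```

```bash
python3 - <<'E'
from h import *
go(slotxy(.03,.066),9); print(tool()[1].round(3))
E
```

```text
go turn 0.1 shift [-0.004   0.0006  0.0174] | now [0.5533 0.1865 0.0831] ya 9.1 j6 0.02 tilt 3.21 open 0.0559 t 54.5 F [-0.4  0.3 -1.1]
[[-0.158  0.987  0.006]
 [ 0.986  0.158 -0.056]
 [-0.056 -0.003 -0.998]]
```

Request:
move_arm([
  [[-0.002,0.0003,0.002],0,-1],
  [[-0.001,0,0.003],0,-1],
  [[0,0,0.003],0,-1],
  [[0,0,0.003],0,-1],
  [[0,0,0.003],0,-1],
  [[0,0,0.002],0,-1],
])

```text
t: 55.0
ee_pos: [0.5568, 0.1833, 0.0694]
tcp_rot: [2.009, 2.357, -0.053]
wrist_force: [-2.2, 0.1, 0.1]
opening: 0.0561
```

```bash
python3 - <<'E'
from h import *
go(slotxy(.03,.062),9); print(tool()[1].round(3)[2])
E
```

```text
go turn 0.1 shift [-0.0009 -0.0024  0.0075] | now [0.5568 0.1833 0.0694] ya 9.1 j6 0.02 tilt 3.21 open 0.0561 t 55.0 F [-2.2  0.1  0.1]
[-0.056  0.003 -0.998]
```

Request:
move_arm([
  [[0,-0.001,0.002],0,-1],
  [[0,-0.0005,0.003],0,-1],
  [[0,0,0.003],0,-1],
  [[0,0,0.002],0,-1],
])

```text
t: 55.33
ee_pos: [0.5558, 0.1823, 0.059]
tcp_rot: [2.009, 2.356, -0.051]
wrist_force: [-3.4, -4.5, 10.6]
opening: 0.0562
```

```bash
python3 - <<'E'
from h import *
go(slotxy(.03,.062),9); print(tool()[1].round(3)[2])
E
```

```text
go turn 0.1 shift [-0.0006 -0.0012 -0.003 ] | now [0.5558 0.1823 0.059 ] ya 9.1 j6 0.02 tilt 3.23 open 0.0562 t 55.3 F [-3.4 -4.5 10.6]
[-0.056  0.004 -0.998]
```

Request:
move_arm([
  [[0,0,-0.001],0,0],
  [[0,0,0],0,0.9],
  [[0,0,0],0,0.9],
  [[0,0,0],0,0.9],
  [[0,0,-0.01],0,0.9],
  [[0,0,-0.025],0,0.9],
  [[0,0,-0.03],0,0.9],
  [[0,0,-0.03],0,0.9],
  [[0,0,-0.02],0,0.9],
  [[0,0,0],0,0.9],
])

```text
t: 56.17
ee_pos: [0.5536, 0.189, 0.1816]
tcp_rot: [2.01, 2.357, -0.053]
wrist_force: [0.9, -0.1, 0.5]
opening: 0.0837
```

```bash
cat >> h.py <<'E'
def packed(p,n):
    r=toprect(p,n+'_center')
    if r is None: print(n,'none'); return
    c=r[1]/1000-[.5593,.152]; a=np.radians(99); print(n,'s %.1f w %.1f'%(1000*(c@[np.cos(a),np.sin(a)]),1000*(c@[-np.sin(a),np.cos(a)])),r)
E
python3 - <<'E'
from h import *
p=snap('wrist'); packed(p,'case'); level(p)
p=snap('top'); packed(p,'case'); item(p,'carton_large'); item(p,'jar'); item(p,'carton_small')
go([.45,-.198,.15],-63.5); print(tool()[1].round(3)[2])
E
```

```text
case s 33.2 w -1.5 (0.75, array([555.6, 185. ]), array([56. , 36.3]), 8.6, np.float64(91.9), 3006)
rim+w 496 z med 0.0590 slope 0.000
rim-w 379 z med 0.0589 slope 0.000
floor 5418 z med 0.0451 slope 0.077
tab+ 1560 z med 0.0450 slope 0.000
case s 32.4 w 0.8 (0.61, array([553.4, 183.9]), array([55.5, 33.7]), 9.1, np.float64(92.7), 213)
carton_large [(0.84, array([ 0.4474, -0.2008,  0.0237])), (0.34, array([0.5579, 0.1487, 0.0445]))] (0.73, array([ 449.9, -197.8]), array([54.9, 37.5]), -64.2, np.float64(53.2), 231)
jar [(0.51, array([ 0.5926, -0.4496,  0.0246]))] (0.59, array([ 593.1, -450.9]), array([35.1, 33.6]), 49.4, np.float64(51.3), 109)
carton_small [(0.59, array([ 0.4378, -0.2895,  0.027 ])), (0.36, array([ 0.4466, -0.2023,  0.0193]))] (0.76, array([ 438. , -287.9]), array([51.4, 23.2]), 67.2, np.float64(57.1), 140)
go turn 72.6 shift [-0.2613  0.2989  0.0463] | now [0.5504 0.1881 0.1747] ya 9.1 j6 0.02 tilt 3.22 open 0.0837 t 56.7 F [-0.3  0.6 -0.4]
[-0.056 -0.008 -0.998]
```

Request:
move_arm([
  [[-0.01,-0.004,0.003],-1.2,0.9],
  [[-0.022,-0.01,0.006],-1.2,0.9],
  [[-0.026,-0.011,0.009],0,0.9],
  [[-0.026,-0.011,0.009],0,0.9],
  [[-0.026,-0.011,0.009],0,0.9],
  [[-0.026,-0.011,0.009],0,0.9],
  [[-0.026,-0.011,0.009],0,0.9],
  [[-0.026,-0.011,0.009],0,0.9],
  [[-0.022,-0.01,0.009],0,0.9],
  [[-0.01,-0.004,0.006],0,0.9],
  [[0,0,0],0,0.9],
])

```text
t: 57.58
ee_pos: [0.4988, -0.0584, 0.1038]
tcp_rot: [1.959, 2.412, -0.067]
wrist_force: [-0.3, 0.1, -0.4]
opening: 0.0839
```

```bash
python3 - <<'E'
from h import *
go([.5,-.061,.022],11.3); print(tool()[1].round(3))
E
```

```text
go turn 0.5 shift [0.0016 0.0016 0.0818] | now [ 0.4988 -0.0584  0.1038] ya 11.8 j6 -0.50 tilt 3.13 open 0.0839 t 57.6 F [-0.3  0.1 -0.4]
[[-0.206  0.979 -0.001]
 [ 0.977  0.205 -0.055]
 [-0.053 -0.012 -0.999]]
```

Request:
move_arm([
  [[0.001,0.001,0.012],0.4,0.9],
  [[0,0,0.018],0,0.9],
  [[0,0,0.018],0,0.9],
  [[0,0,0.018],0,0.9],
  [[0,0,0.008],0,0.9],
  [[0,0,0],0,-1],
  [[0,0,0],0,-1],
  [[0,0,0],0,-1],
  [[0,0,0],0,-1],
  [[0,0,0],0,-1],
])

```text
t: 58.42
ee_pos: [0.5005, -0.059, 0.0295]
tcp_rot: [1.967, 2.406, -0.069]
wrist_force: [1.3, -3.4, -13.2]
opening: 0.0569
```

Request:
move_arm([
  [[-0.004,-0.001,0],0,-1],
  [[-0.005,-0.001,0],0,-1],
  [[-0.005,-0.001,0],0,-1],
  [[-0.005,0,0],0,-1],
  [[-0.005,0,0],0,-1],
  [[-0.005,0,0],0,-1],
])

```text
t: 58.92
ee_pos: [0.5004, -0.0593, 0.0291]
tcp_rot: [1.992, 2.429, -0.016]
wrist_force: [1.7, 21.0, 1.3]
opening: 0.0567
```

```bash
python3 - <<'E'
from h import *
go([.5,-.061,.022],11.3); print(tool()[1].round(3))
E
```

```text
go turn -0.0 shift [-0.0016 -0.0007  0.0071] | now [ 0.5004 -0.0593  0.0291] ya 11.3 j6 -0.54 tilt 0.58 open 0.0567 t 58.9 F [ 1.7 21.   1.3]
[[-0.196  0.981 -0.006]
 [ 0.981  0.196 -0.008]
 [-0.007 -0.008 -1.   ]]
```

Request:
move_arm([
  [[0,0,0],0,0.9],
  [[0,0,0],0,0.9],
  [[0,0,0],0,0.9],
  [[0,0,0],0,0.9],
  [[0,0,-0.012],0,0.9],
  [[0,0,-0.025],0,0.9],
  [[0,0,-0.03],0,0.9],
  [[0,0,-0.03],0,0.9],
  [[0,0,-0.02],3,0.9],
  [[0,0,-0.004],6,0.9],
  [[0,0,-0.002],7,0.9],
  [[0,0,-0.002],7,0.9],
])

```text
t: 59.92
ee_pos: [0.5042, -0.0606, 0.1716]
tcp_rot: [2.439, 1.959, -0.005]
wrist_force: [0.1, 0.2, 0.1]
opening: 0.0835
```

Request:
move_arm([
  [[0,0,-0.002],7,0.9],
  [[0,0,-0.002],7,0.9],
  [[0,0,-0.002],7,0.9],
  [[0,0,-0.002],7,0.9],
  [[0,0,-0.002],7,0.9],
  [[0,0,-0.002],7,0.9],
  [[0,0,-0.001],6,0.9],
  [[0,0,0],2,0.9],
])

```text
t: 60.58
ee_pos: [0.5066, -0.0649, 0.1981]
tcp_rot: [3.039, 0.696, 0.023]
wrist_force: [0.0, -0.6, 0.2]
opening: 0.0835
```

Request:
move_arm([
  [[-0.008,0.008,0],0,0.9],
  [[-0.015,0.015,0],0,0.9],
  [[-0.018,0.018,0],0,0.9],
  [[-0.018,0.018,0],0,0.9],
  [[-0.018,0.018,0],0,0.9],
  [[-0.012,0.012,0],0,0.9],
  [[-0.006,0.006,0],0,0.9],
  [[0,0,0],0,0.9],
  [[0,0,0],0,0.9],
])

```text
t: 61.33
ee_pos: [0.459, -0.2039, 0.2086]
tcp_rot: [3.026, 0.706, 0.032]
wrist_force: [-0.0, 0.3, -0.5]
opening: 0.0834
```

```bash
python3 - <<'E'
from h import *
p=snap('wrist'); item(p,'carton_large')
go([.452,-.198,.02],-63.5); print(tool()[1].round(3)[2])
E
```

```text
carton_large [(0.79, array([ 0.4522, -0.2008,  0.0249]))] (0.95, array([ 451.8, -199.1]), array([55.8, 38.8]), -62.6, np.float64(52.1), 1992)
go turn -0.1 shift [-0.0069 -0.0145  0.1877] | now [ 0.4595 -0.2027  0.2082] ya -63.6 j6 0.46 tilt 2.24 open 0.0839 t 61.5 F [ 1.1  0.2 -0.4]
[ 0.012  0.037 -0.999]
```

Request:
move_arm([
  [[-0.003,-0.005,0.012],-0.4,0.9],
  [[-0.003,-0.005,0.02],0,0.9],
  [[0,-0.003,0.022],0,0.9],
  [[0,0,0.022],0,0.9],
  [[0,0,0.022],0,0.9],
  [[0,0,0.018],0,0.9],
  [[0,0,0.008],0,0.9],
  [[0,0,0],0,0.9],
  [[0,0,0],0,0.9],
])

```text
t: 62.23
ee_pos: [0.4558, -0.189, 0.0807]
tcp_rot: [3.016, 0.743, 0.037]
wrist_force: [-0.4, 0.5, 0.5]
opening: 0.0837
```

```bash
python3 - <<'E'
from h import *
go([.452,-.1992,.02],-63); print(tool()[1].round(3)[2])
E
```

```text
go turn 0.7 shift [-0.0089  0.005   0.0608] | now [ 0.4558 -0.189   0.0807] ya -62.3 j6 0.46 tilt 2.41 open 0.0837 t 62.2 F [-0.4  0.5  0.5]
[ 0.015  0.039 -0.999]
```

Request:
move_arm([
  [[-0.004,0.002,0.012],0.4,0.9],
  [[-0.003,0.001,0.016],0,0.9],
  [[0,0,0.016],0,0.9],
  [[0,0,0.01],0,0.9],
  [[0,0,0.004],0,0.9],
  [[0,0,0],0,-1],
  [[0,0,0],0,-1],
  [[0,0,0],0,-1],
  [[0,0,0],0,-1],
  [[0,0,0],0,-1],
  [[0,0,0],0,-1],
  [[0,0,0],0,-1],
])

```text
t: 63.23
ee_pos: [0.4608, -0.1994, 0.0315]
tcp_rot: [3.005, 0.736, 0.054]
wrist_force: [0.2, 0.6, -2.7]
opening: 0.0563
```

Request:
move_arm([
  [[0,0,-0.01],0,-1],
  [[0,0,-0.02],0,-1],
  [[0,0,-0.03],0,-1],
  [[0,0,-0.03],0,-1],
  [[0,0,-0.02],-3,-1],
  [[0,0,-0.004],-6,-1],
  [[0,0,-0.002],-7,-1],
  [[0,0,-0.002],-7,-1],
  [[0,0,-0.002],-7,-1],
  [[0,0,-0.002],-7,-1],
  [[0,0,-0.002],-7,-1],
  [[0,0,-0.002],-7,-1],
])

```text
t: 64.23
ee_pos: [0.4534, -0.1934, 0.1713]
tcp_rot: [2.364, 1.976, 0.017]
wrist_force: [0.0, 1.5, -1.5]
opening: 0.0564
```

Request:
move_arm([
  [[0,0,-0.002],-7,-1],
  [[0,0,-0.002],-7,-1],
  [[0,0,-0.002],-4,-1],
  [[0,0,0],-2,-1],
  [[0,0,0],0,-1],
])

```text
t: 64.65
ee_pos: [0.4524, -0.1927, 0.1815]
tcp_rot: [1.962, 2.372, -0.0]
wrist_force: [0.7, 0.4, -1.5]
opening: 0.0568
```

```bash
python3 - <<'E'
from h import *
go(slotxy(-.012,.12),9); print(tool()[1].round(3)[2])
E
```

```text
go turn 1.9 shift [0.3146 0.1567 0.0532] | now [ 0.4524 -0.1927  0.1815] ya 10.9 j6 -0.83 tilt 3.63 open 0.0568 t 64.7 F [ 0.7  0.4 -1.5]
[-0.049  0.04  -0.998]
```

Request:
move_arm([
  [[0.015,0.008,0],1.0,-1],
  [[0.028,0.014,0],0.9,-1],
  [[0.032,0.016,0],0,-1],
  [[0.032,0.016,0],0,-1],
  [[0.032,0.016,0],0,-1],
  [[0.032,0.016,0],0,-1],
  [[0.032,0.016,0],0,-1],
  [[0.032,0.016,0],0,-1],
  [[0.028,0.012,0],0,-1],
  [[0.02,0.006,0],0,-1],
  [[0.01,0,0],0,-1],
  [[0,0,0],0,-1],
])

```text
t: 65.65
ee_pos: [0.5469, 0.1299, 0.1788]
tcp_rot: [2.027, 2.309, 0.005]
wrist_force: [-0.7, 0.0, -1.4]
opening: 0.0559
```

Request:
move_arm([
  [[0,0,0],0,-1],
])

```text
t: 65.73
ee_pos: [0.5465, 0.1299, 0.1789]
tcp_rot: [2.026, 2.309, 0.004]
wrist_force: [-0.2, -0.7, -1.9]
opening: 0.0566
```

```bash
python3 - <<'E'
from h import *
go(slotxy(-.004,.095),9); print(tool()[1].round(3)[2])
p=snap('wrist'); packed(p,'carton_large')
C=cloud(p,np.array(imaging.masks_of('carton_large_center',p)[0]['pixels'])); P,R,a,s=tool(); L=(C-P)@R
m=(abs(L[:,1])<.03)&(abs(L[:,0])<.05)&(L[:,2]<.03); print('in tool',np.percentile(L[m],[1,50,99],axis=0).round(3).tolist())
E
```

```text
go turn -1.4 shift [0.0202 0.0122 0.0836] | now [0.5465 0.1299 0.1789] ya 7.6 j6 -0.06 tilt 3.99 open 0.0566 t 65.7 F [-0.2 -0.7 -1.9]
[-0.051  0.048 -0.998]
carton_large s -16.9 w 15.4 (0.94, array([546.7, 132.9]), array([55.2, 19.8]), 6.2, np.float64(200.4), 4941)
in tool [[-0.006, -0.026, -0.023], [0.01, 0.001, -0.019], [0.013, 0.028, 0.025]]
```

Request:
move_arm([
  [[0.004,0.003,0.006],-1.3,-1],
  [[0.006,0.004,0.01],0,-1],
  [[0.005,0.003,0.013],0,-1],
  [[0.001,0.001,0.013],0,-1],
  [[0,0,0.013],0,-1],
  [[0,0,0.013],0,-1],
  [[0,0,0.008],0,-1],
  [[0,0,0],0,-1],
  [[0,0,0],0,-1],
])

```text
t: 66.63
ee_pos: [0.5603, 0.1397, 0.092]
tcp_rot: [2.01, 2.326, -0.002]
wrist_force: [-0.2, 0.6, -1.0]
opening: 0.0566
```

```bash
python3 - <<'E'
from h import *
go(slotxy(-.006,.076),9); print(tool()[1].round(3)[2])
p=snap('wrist'); r=imaging.masks_of('carton_large_center',p)
C=cloud(p,np.array(r[0]['pixels'])); P=tool()[0]; C=C[(C[:,2]>P[2]+.012)&(C[:,2]<P[2]+.03)]
q=np.linalg.lstsq(np.c_[C[:,:2]-C[:,:2].mean(0),np.ones(len(C))],C[:,2],rcond=None)[0]; print('top plane',q.round(3),len(C),C.mean(0).round(4))
E
```

```text
go turn -0.6 shift [0.0071 0.0003 0.0157] | now [0.5603 0.1397 0.092 ] ya 8.4 j6 -0.05 tilt 3.86 open 0.0566 t 66.6 F [-0.2  0.6 -1. ]
[-0.052  0.043 -0.998]
top plane [ 0.003 -0.173  0.112] 5315 [0.5599 0.1439 0.112 ]
```

Request:
move_arm([
  [[0.002,0,0.002],-0.5,-1],
  [[0.002,0,0.003],0,-1],
  [[0,0,0.003],0,-1],
  [[0,0,0.003],0,-1],
  [[0,0,0.003],0,-1],
])

```text
t: 67.15
ee_pos: [0.5632, 0.144, 0.0813]
tcp_rot: [1.995, 2.332, 0.006]
wrist_force: [-1.8, -0.6, 0.1]
opening: 0.0564
```

```bash
python3 - <<'E'
from h import *
go(slotxy(-.009,.073),9); print(tool()[1].round(3)[2])
E
```

```text
go turn -0.0 shift [-0.     -0.003   0.0081] | now [0.5632 0.144  0.0813] ya 9.0 j6 -0.05 tilt 4.18 open 0.0564 t 67.2 F [-1.8 -0.6  0.1]
[-0.053  0.05  -0.997]
```

Request:
move_arm([
  [[0,-0.0015,0.002],0,-1],
  [[0,-0.001,0.003],0,-1],
  [[0,-0.0005,0.003],0,-1],
  [[0,0,0.002],0,-1],
])

```text
t: 67.48
ee_pos: [0.561, 0.1421, 0.0738]
tcp_rot: [1.994, 2.331, 0.003]
wrist_force: [-12.2, -2.4, 24.5]
opening: 0.0568
```

```bash
python3 - <<'E'
from h import *
go(slotxy(-.009,.073),9); print(tool()[1].round(3)[2])
E
```

```text
go turn -0.0 shift [ 0.0011 -0.0001  0.0007] | now [0.561  0.1421 0.0738] ya 9.0 j6 -0.05 tilt 4.25 open 0.0568 t 67.5 F [-12.2  -2.4  24.5]
[-0.055  0.05  -0.997]
```

Request:
move_arm([
  [[0,0,0],0,0],
  [[0,0,0],0,0.9],
  [[0,0,0],0,0.9],
  [[0,0,0],0,0.9],
  [[0,0,-0.01],0,0.9],
  [[0,0,-0.025],0,0.9],
  [[0,0,-0.03],0,0.9],
  [[0,0,-0.03],0,0.9],
  [[0,0,-0.015],0,0.9],
  [[0,0,0],0,0.9],
])

```text
t: 68.32
ee_pos: [0.5534, 0.1471, 0.1892]
tcp_rot: [1.996, 2.332, 0.001]
wrist_force: [0.1, -0.9, 0.8]
opening: 0.0839
```

```bash
python3 - <<'E'
from h import *
p=snap('wrist'); packed(p,'carton_large'); packed(p,'case'); level(p)
p=snap('top'); packed(p,'carton_large'); packed(p,'case'); item(p,'jar'); item(p,'carton_small')
go([.5,-.061,.1],11.3); print(tool()[1].round(3)[2])
E
```

```text
carton_large s -0.4 w -0.4 (0.72, array([559.8, 151.7]), array([178.8,  68.6]), -80.9, np.float64(59.3), 2143)
case s 33.2 w -1.5 (0.75, array([555.6, 185. ]), array([56.2, 36.4]), 8.6, np.float64(92.0), 3245)
rim+w 600 z med 0.0589 slope 0.000
rim-w 294 z med 0.0588 slope 0.000
floor 3938 z med 0.0453 slope 0.000
tab+ 1658 z med 0.0450 slope 0.000
tab- 801 z med 0.0449 slope 0.000
carton_large s -19.3 w 1.4 (0.87, array([560.9, 132.7]), array([55.1, 37.4]), 8.5, np.float64(97.3), 237)
case none
jar [(0.55, array([ 0.5978, -0.4485,  0.024 ]))] (0.48, array([ 593. , -451.7]), array([35.2, 33.5]), 44.0, np.float64(51.1), 110)
carton_small [(0.53, array([ 0.437 , -0.2873,  0.0263]))] (0.65, array([ 437.5, -288.1]), array([52.4, 23.7]), 66.2, np.float64(57.5), 136)
go turn -2.4 shift [-0.1888 -0.0938  0.0911] | now [0.5511 0.1466 0.1838] ya 8.9 j6 -0.06 tilt 3.84 open 0.0835 t 68.8 F [ 0.1 -0.7  0.3]
[-0.054  0.039 -0.998]
```

Request:
move_arm([
  [[-0.008,-0.004,0.004],-1.2,0.9],
  [[-0.018,-0.009,0.008],-1.2,0.9],
  [[-0.022,-0.011,0.01],0,0.9],
  [[-0.022,-0.011,0.01],0,0.9],
  [[-0.022,-0.011,0.01],0,0.9],
  [[-0.022,-0.011,0.01],0,0.9],
  [[-0.022,-0.011,0.01],0,0.9],
  [[-0.022,-0.011,0.01],0,0.9],
  [[-0.016,-0.008,0.008],0,0.9],
  [[-0.007,-0.003,0.004],0,0.9],
  [[0,0,0],0,0.9],
])

```text
t: 69.73
ee_pos: [0.4994, -0.0587, 0.1009]
tcp_rot: [1.945, 2.384, -0.009]
wrist_force: [-0.0, -0.3, 0.9]
opening: 0.0833
```

```bash
python3 - <<'E'
from h import *
go([.5,-.061,.024],11.3); print(tool()[1].round(3))
E
```

```text
go turn 0.3 shift [ 0.0017 -0.0027  0.0768] | now [ 0.4994 -0.0587  0.1009] ya 11.6 j6 -0.52 tilt 3.71 open 0.0833 t 69.7 F [-0.  -0.3  0.9]
[[-0.2    0.979  0.046]
 [ 0.978  0.202 -0.045]
 [-0.054  0.036 -0.998]]
```

Request:
move_arm([
  [[0.001,-0.001,0.012],0.3,0.9],
  [[0,-0.001,0.018],0,0.9],
  [[0,0,0.018],0,0.9],
  [[0,0,0.018],0,0.9],
  [[0,0,0.008],0,0.9],
  [[0,0,0],0,-1],
  [[0,0,0],0,-1],
  [[0,0,0],0,-1],
  [[0,0,0],0,-1],
  [[0,0,0],0,-1],
])

```text
t: 70.57
ee_pos: [0.5005, -0.0583, 0.027]
tcp_rot: [1.946, 2.388, -0.018]
wrist_force: [8.2, -0.8, -13.7]
opening: 0.057
```

Request:
move_arm([
  [[-0.004,0.002,0],0,-1],
  [[-0.005,0.002,0],0,-1],
  [[-0.005,0.002,0],0,-1],
  [[-0.005,0.002,0],0,-1],
  [[-0.005,0.002,0],0,-1],
  [[-0.004,0.002,0],0,-1],
  [[0,0.002,0],0,-1],
])

```text
t: 71.15
ee_pos: [0.5004, -0.058, 0.026]
tcp_rot: [1.988, 2.429, -0.008]
wrist_force: [-9.7, -19.2, -5.1]
opening: 0.057
```

```bash
python3 - <<'E'
from h import *
go([.5,-.061,.022],11.3); print(tool()[1].round(3))
E
```

```text
go turn 0.1 shift [-0.0028 -0.001   0.004 ] | now [ 0.5004 -0.058   0.026 ] ya 11.4 j6 -0.54 tilt 0.33 open 0.0570 t 71.2 F [ -9.7 -19.2  -5.1]
[[-0.197  0.98  -0.001]
 [ 0.98   0.197 -0.006]
 [-0.005 -0.002 -1.   ]]
```

Request:
move_arm([
  [[0,0,0],0,0.9],
  [[0,0,0],0,0.9],
  [[0,0,0],0,0.9],
  [[0,0,0],0,0.9],
  [[0,0,-0.012],0,0.9],
  [[0,0,-0.025],0,0.9],
  [[0,0,-0.03],0,0.9],
  [[0,0,-0.03],-3,0.9],
  [[0,0,-0.015],-6,0.9],
  [[0,0,-0.001],-7,0.9],
  [[0,0,-0.001],-7,0.9],
  [[0,0,-0.001],-7,0.9],
])

```text
t: 72.15
ee_pos: [0.506, -0.0574, 0.1546]
tcp_rot: [1.268, 2.857, -0.003]
wrist_force: [-0.1, 0.2, -0.3]
opening: 0.0836
```

Request:
move_arm([
  [[0,0,-0.001],-7,0.9],
  [[0,0,-0.001],-7,0.9],
  [[0,0,-0.001],-6,0.9],
  [[0,0,0],-3,0.9],
  [[0,0,0],0,0.9],
])

```text
t: 72.57
ee_pos: [0.509, -0.0576, 0.1623]
tcp_rot: [0.641, 3.051, -0.008]
wrist_force: [-0.1, 0.3, -0.2]
opening: 0.0838
```

Request:
move_arm([
  [[-0.002,-0.01,0],0,0.9],
  [[-0.003,-0.02,0],0,0.9],
  [[-0.004,-0.026,0],0,0.9],
  [[-0.004,-0.026,0],0,0.9],
  [[-0.004,-0.026,0],0,0.9],
  [[-0.004,-0.026,0],0,0.9],
  [[-0.004,-0.026,0],0,0.9],
  [[-0.004,-0.026,0],0,0.9],
  [[-0.003,-0.02,0],0,0.9],
  [[-0.002,-0.01,0],0,0.9],
  [[0,0,0],0,0.9],
  [[0,0,0],0,0.9],
])

```text
t: 73.57
ee_pos: [0.4484, -0.2838, 0.1662]
tcp_rot: [0.671, 3.037, -0.011]
wrist_force: [-0.2, -0.1, -0.2]
opening: 0.0835
```

```bash
python3 - <<'E'
from h import *
p=snap('wrist'); item(p,'carton_small')
go([.4395,-.288,.02],66); print(tool()[1].round(3)[2])
E
```

```text
carton_small [(0.89, array([ 0.4394, -0.2885,  0.0288]))] (0.88, array([ 439.9, -288.9]), array([52. , 24.3]), 66.1, np.float64(55.8), 1674)
go turn -0.7 shift [ 0.011  -0.0087  0.1459] | now [ 0.4488 -0.2825  0.1662] ya 65.3 j6 -1.94 tilt 1.85 open 0.0833 t 73.7 F [-0.2  0.1 -0. ]
[-0.032 -0.    -0.999]
```

Request:
move_arm([
  [[0.003,-0.004,0.01],-0.6,0.9],
  [[0.004,-0.004,0.016],0,0.9],
  [[0.002,0,0.018],0,0.9],
  [[0,0,0.018],0,0.9],
  [[0,0,0.016],0,0.9],
  [[0,0,0.008],0,0.9],
  [[0,0,0],0,0.9],
  [[0,0,0],0,0.9],
])

```text
t: 74.38
ee_pos: [0.4406, -0.2803, 0.0737]
tcp_rot: [0.628, 3.046, -0.01]
wrist_force: [-0.5, -1.2, -0.0]
opening: 0.0837
```

```bash
python3 - <<'E'
from h import *
go([.4399,-.2889,.022],66); print(tool()[1].round(3)[2])
E
```

```text
go turn 0.7 shift [-0.0013 -0.0082  0.0518] | now [ 0.4406 -0.2803  0.0737] ya 66.7 j6 -1.97 tilt 1.83 open 0.0837 t 74.4 F [-0.5 -1.2 -0. ]
[-0.032  0.    -0.999]
```

Request:
move_arm([
  [[0,-0.004,0.008],0.5,0.9],
  [[0,-0.002,0.014],0,0.9],
  [[0,0,0.015],0,0.9],
  [[0,0,0.01],0,0.9],
  [[0,0,0.004],0,0.9],
  [[0,0,0],0,-1],
  [[0,0,0],0,-1],
  [[0,0,0],0,-1],
  [[0,0,0],0,-1],
  [[0,0,0],0,-1],
  [[0,0,0],0,-1],
  [[0,0,0],0,-1],
])

```text
t: 75.38
ee_pos: [0.4439, -0.2909, 0.0265]
tcp_rot: [0.638, 3.033, -0.021]
wrist_force: [0.2, -0.2, -1.1]
opening: 0.0518
```

Request:
move_arm([
  [[0,0,-0.01],0,-1],
  [[0,0,-0.02],0,-1],
  [[0,0,-0.03],0,-1],
  [[0,0,-0.03],0,-1],
  [[0,0,-0.03],3,-1],
  [[0,0,-0.015],6,-1],
  [[0,0,-0.001],7,-1],
  [[0,0,-0.001],7,-1],
  [[0,0,-0.001],7,-1],
  [[0,0,-0.001],7,-1],
  [[0,0,-0.001],7,-1],
  [[0,0,-0.001],6,-1],
])

```text
t: 76.38
ee_pos: [0.4374, -0.2865, 0.1835]
tcp_rot: [1.888, 2.451, 0.008]
wrist_force: [-0.2, 0.3, -1.5]
opening: 0.0515
```

Request:
move_arm([
  [[0,0,-0.001],3,-1],
  [[0,0,0],0,-1],
  [[0,0,0],0,-1],
])

```text
t: 76.63
ee_pos: [0.4373, -0.2862, 0.187]
tcp_rot: [1.958, 2.393, 0.01]
wrist_force: [-0.5, 0.4, -1.3]
opening: 0.0518
```

```bash
python3 - <<'E'
from h import *
go(slotxy(.068,.12),9); print(tool()[1].round(3)[2])
p=snap('wrist'); C=cloud(p,np.array(imaging.masks_of('carton_small_center',p)[0]['pixels'])); P,R,a,s=tool(); L=(C-P)@R
m=(abs(L[:,1])<.03)&(abs(L[:,0])<.05)&(L[:,2]<.03); print('in tool',np.percentile(L[m],[1,50,99],axis=0).round(3).tolist())
E
```

```text
go turn 2.5 shift [0.4839 0.1865 0.0582] | now [ 0.4373 -0.2862  0.187 ] ya 11.5 j6 -1.02 tilt 2.85 open 0.0518 t 76.6 F [-0.5  0.4 -1.3]
[-0.034  0.036 -0.999]Traceback (most recent call last):
  File "<stdin>", line 3, in <module>
IndexError: list index out of range
```

Request:
move_arm([
  [[0.015,0.006,0],1.3,-1],
  [[0.028,0.011,0],1.2,-1],
  [[0.033,0.013,0],0,-1],
  [[0.033,0.013,0],0,-1],
  [[0.033,0.013,0],0,-1],
  [[0.033,0.013,0],0,-1],
  [[0.033,0.013,0],0,-1],
  [[0.033,0.013,0],0,-1],
  [[0.033,0.013,0],0,-1],
  [[0.033,0.013,0],0,-1],
  [[0.033,0.013,0],0,-1],
  [[0.033,0.013,0],0,-1],
])

```text
t: 77.73
ee_pos: [0.5239, 0.1151, 0.1802]
tcp_rot: [2.004, 2.349, 0.008]
wrist_force: [-0.1, -0.0, -0.3]
opening: 0.0516
```

Request:
move_arm([
  [[0.033,0.013,0],0,-1],
  [[0.03,0.012,0],0,-1],
  [[0.02,0.006,0],0,-1],
  [[0.01,0.003,0],0,-1],
  [[0,0,0],0,-1],
  [[0,0,0],0,-1],
])

```text
t: 78.23
ee_pos: [0.5419, 0.2243, 0.1771]
tcp_rot: [1.986, 2.367, 0.008]
wrist_force: [-0.2, 0.8, -1.6]
opening: 0.0518
```

```bash
python3 - <<'E'
from h import *
go(slotxy(.0635,.09),9); print(tool()[1].round(3)[2])
p=snap('wrist'); z=cloud(p); P,R,a,s=tool(); L=(z-P)@R
m=(abs(L[:,1])<.024)&(abs(L[:,0])<.05)&(L[:,2]<.0)&(L[:,2]>-.035); print('in tool',m.sum(),np.percentile(L[m],[1,50,99],axis=0).round(3).tolist())
E
```

```text
go turn 1.0 shift [-0.0075  0.0026  0.0876] | now [0.5419 0.2243 0.1771] ya 10.0 j6 0.05 tilt 2.99 open 0.0518 t 78.2 F [-0.2  0.8 -1.6]
[-0.037  0.037 -0.999]
in tool 7031 [[-0.002, -0.023, -0.031], [0.013, -0.0, -0.029], [0.017, 0.024, -0.001]]
```

Request:
move_arm([
  [[-0.003,0,0.008],1.0,-1],
  [[-0.003,0,0.012],0,-1],
  [[0,0,0.014],0,-1],
  [[0,0,0.014],0,-1],
  [[0,0,0.014],0,-1],
  [[0,0,0.012],0,-1],
  [[0,0,0.006],0,-1],
  [[0,0,0],0,-1],
  [[0,0,0],0,-1],
])

```text
t: 79.03
ee_pos: [0.5497, 0.2044, 0.0961]
tcp_rot: [2.026, 2.329, 0.018]
wrist_force: [1.4, 1.2, 0.4]
opening: 0.0517
```

```bash
python3 - <<'E'
from h import *
go(slotxy(.0635,.07),9); print(tool()[1].round(3)[2])
p=snap('top'); packed(p,'case'); packed(p,'carton_large')
E
```

```text
go turn -1.0 shift [0.0112 0.0001 0.0257] | now [0.5497 0.2044 0.0961] ya 8.0 j6 0.05 tilt 3.19 open 0.0517 t 79.0 F [1.4 1.2 0.4]
[-0.034  0.044 -0.998]
case s 28.0 w 1.3 (0.86, array([553.6, 179.4]), array([54.9, 33.1]), 9.4, np.float64(93.5), 204)
carton_large s -19.0 w 1.3 (0.69, array([561., 133.]), array([54.8, 38.4]), 8.9, np.float64(97.3), 246)
```

Request:
move_arm([
  [[0.004,0,0],-0.9,-1],
  [[0.003,0,0],0,-1],
  [[0,0,0],0,-1],
  [[0,0,0],0,-1],
])

```text
t: 79.52
ee_pos: [0.5486, 0.2113, 0.0961]
tcp_rot: [2.004, 2.346, 0.015]
wrist_force: [-0.0, 0.4, -0.9]
opening: 0.052
```

```bash
python3 - <<'E'
from h import *
go(slotxy(.0635,.07),9); print(tool()[1].round(3)[2])
E
```

```text
go turn 0.0 shift [0.0042 0.0002 0.026 ] | now [0.5486 0.2113 0.0961] ya 9.0 j6 0.05 tilt 3.23 open 0.0520 t 79.5 F [-0.   0.4 -0.9]
[-0.036  0.043 -0.998]
```

Request:
move_arm([
  [[0.002,0,0.003],0,-1],
  [[0.001,-0.0005,0.004],0,-1],
  [[0,-0.0005,0.004],0,-1],
  [[0,-0.0005,0.004],0,-1],
  [[0,0,0.003],0,-1],
])

```text
t: 79.93
ee_pos: [0.5477, 0.2143, 0.077]
tcp_rot: [2.002, 2.347, 0.017]
wrist_force: [-0.4, -0.0, -1.6]
opening: 0.0519
```

```bash
python3 - <<'E'
from h import *
go(slotxy(.0635,.07),9); print(tool()[1].round(3)[2])
E
```

```text
go turn 0.1 shift [0.0004 0.0015 0.007 ] | now [0.5477 0.2143 0.077 ] ya 9.1 j6 0.06 tilt 3.30 open 0.0519 t 79.9 F [-0.4 -0.  -1.6]
[-0.036  0.045 -0.998]
```

Inside the pocket; set it down, release, lift.

Request:
move_arm([
  [[0,0.0003,0.002],0,-1],
  [[0,0,0.003],0,-1],
  [[0,0,0.002],0,-1],
  [[0,0,0.002],0,-1],
])

```text
t: 80.27
ee_pos: [0.5479, 0.2138, 0.0659]
tcp_rot: [2.003, 2.347, 0.015]
wrist_force: [-0.8, 0.5, -1.0]
opening: 0.0519
```

```bash
python3 - <<'E'
from h import *
go(slotxy(.0635,.07),9); print(tool()[1].round(3)[2])
E
```

```text
go turn 0.1 shift [ 0.0005  0.0018 -0.004 ] | now [0.5479 0.2138 0.0659] ya 9.1 j6 0.06 tilt 3.22 open 0.0519 t 80.3 F [-0.8  0.5 -1. ]
[-0.036  0.043 -0.998]
```

Request:
move_arm([
  [[0,0.0005,0.002],0,-1],
  [[0,0,0.002],0,-1],
])

```text
t: 80.43
ee_pos: [0.5489, 0.2132, 0.0625]
tcp_rot: [2.003, 2.347, 0.013]
wrist_force: [-5.8, -5.0, 19.7]
opening: 0.0521
```

```bash
python3 - <<'E'
from h import *
go(slotxy(.0635,.07),9); print(tool()[1].round(3)[2])
E
```

```text
go turn 0.1 shift [ 0.0011  0.001  -0.0075] | now [0.5489 0.2132 0.0625] ya 9.1 j6 0.06 tilt 3.26 open 0.0521 t 80.4 F [-5.8 -5.  19.7]
[-0.037  0.043 -0.998]
```

Request:
move_arm([
  [[0,0,0],0,0],
  [[0,0,0],0,0.9],
  [[0,0,0],0,0.9],
  [[0,0,0],0,0.9],
  [[0,0,0],0,0.9],
  [[0,0,-0.01],0,0.9],
  [[0,0,-0.025],0,0.9],
  [[0,0,-0.03],0,0.9],
  [[0,0,-0.03],0,0.9],
  [[0,0,-0.015],0,0.9],
  [[0,0,0],0,0.9],
])

```text
t: 81.35
ee_pos: [0.5428, 0.2165, 0.1788]
tcp_rot: [2.004, 2.348, 0.011]
wrist_force: [0.3, 0.0, 0.7]
opening: 0.0839
```

```bash
python3 - <<'E'
from h import *
p=snap('wrist'); packed(p,'carton_small'); packed(p,'case')
p=snap('top'); packed(p,'carton_small'); packed(p,'case'); packed(p,'carton_large'); item(p,'jar')
go([.595,-.451,.17],9)
E
```

```text
carton_small s 67.5 w -0.5 (0.9, array([549.2, 218.7]), array([52.1, 24.3]), 9.1, np.float64(99.8), 2068)
case s 28.9 w -0.7 (0.88, array([555.5, 180.7]), array([55.9, 36.8]), 8.3, np.float64(91.8), 2734)
carton_small s 65.1 w 1.9 (0.71, array([547.2, 216. ]), array([51.7, 24.5]), 8.3, np.float64(101.3), 152)
case s 27.4 w 1.8 (0.69, array([553.2, 178.8]), array([54.4, 32.3]), 8.8, np.float64(93.5), 192)
carton_large s -19.7 w 2.1 (0.56, array([560.3, 132.2]), array([53.4, 36.9]), 8.9, np.float64(96.9), 235)
jar [(0.62, array([ 0.5952, -0.4522,  0.0255]))] (0.69, array([ 592.5, -450.7]), array([35. , 34.8]), -51.4, np.float64(51.2), 111)
go turn 0.1 shift [-0.6665 -0.0502  0.0262] | now [0.5402 0.2157 0.1728] ya 9.1 j6 0.05 tilt 2.81 open 0.0840 t 81.8 F [1.2 0.2 0.9]
```

Request:
move_arm([
  [[-0.015,-0.001,0],0,0.5],
  [[-0.03,-0.003,0],0,0.5],
  [[-0.034,-0.003,0],0,0.5],
  [[-0.034,-0.003,0],0,0.5],
  [[-0.034,-0.003,0],0,0.5],
  [[-0.034,-0.003,0],0,0.5],
  [[-0.034,-0.003,0],0,0.5],
  [[-0.034,-0.003,0],0,0.5],
  [[-0.034,-0.003,0],0,0.5],
  [[-0.034,-0.003,0],0,0.5],
  [[-0.034,-0.003,0],0,0.5],
  [[-0.034,-0.003,0],0,0.5],
])

```text
t: 82.8
ee_pos: [0.5651, -0.179, 0.1782]
tcp_rot: [2.001, 2.372, -0.006]
wrist_force: [-0.2, 0.1, -0.2]
opening: 0.0661
```

Request:
move_arm([
  [[-0.034,-0.002,0],0,0.5],
  [[-0.034,-0.002,0],0,0.5],
  [[-0.034,-0.002,0],0,0.5],
  [[-0.034,-0.002,0],0,0.5],
  [[-0.034,-0.002,0],0,0.5],
  [[-0.03,-0.002,0],0,0.5],
  [[-0.022,-0.001,0],0,0.5],
  [[-0.012,0,0],0,0.5],
  [[-0.004,0,0],0,0.5],
  [[0,0,0],0,0.5],
  [[0,0,0],0,0.5],
])

```text
t: 83.72
ee_pos: [0.5868, -0.4357, 0.1755]
tcp_rot: [2.02, 2.369, -0.007]
wrist_force: [0.6, 0.8, -0.2]
opening: 0.066
```

```bash
python3 - <<'E'
from h import *
p=snap('wrist'); item(p,'jar')
go([.595,-.451,.02],9); print(tool()[1].round(3)[2])
E
```

```text
jar [(0.84, array([ 0.5915, -0.4498,  0.0218]))] None
go turn 0.2 shift [-0.0133  0.0028  0.1566] | now [ 0.5872 -0.4348  0.1761] ya 9.2 j6 -0.96 tilt 1.67 open 0.0662 t 83.9 F [0.4 0.1 0.2]
[-0.025  0.015 -1.   ]
```

Request:
move_arm([
  [[-0.004,0,0.01],0,0.5],
  [[-0.005,0,0.016],0,0.5],
  [[-0.002,0,0.018],0,0.5],
  [[0,0,0.018],0,0.5],
  [[0,0,0.016],0,0.5],
  [[0,0,0.008],0,0.5],
  [[0,0,0],0,0.5],
  [[0,0,0],0,0.5],
])

```text
t: 84.53
ee_pos: [0.5922, -0.4442, 0.0814]
tcp_rot: [2.011, 2.377, -0.007]
wrist_force: [-0.4, -0.2, -0.1]
opening: 0.0663
```

```bash
python3 - <<'E'
from h import *
go([.594,-.451,.02],9); print(tool()[1].round(3)[2])
p=snap('side'); print(mark(p,'jar_center'))
E
```

```text
go turn 0.5 shift [-0.0056 -0.0001  0.0616] | now [ 0.5922 -0.4442  0.0814] ya 9.5 j6 -0.97 tilt 1.60 open 0.0663 t 84.5 F [-0.4 -0.2 -0.1]
[-0.024  0.015 -1.   ]
[(0.94, array([ 0.5907, -0.4517,  0.023 ])), (0.65, array([0.5537, 0.1765, 0.072 ]))]
```

Request:
move_arm([
  [[-0.003,0,0.01],0.4,0.5],
  [[-0.002,0,0.016],0,0.5],
  [[0,0,0.017],0,0.5],
  [[0,0,0.012],0,0.5],
  [[0,0,0.005],0,0.5],
  [[0,0,0],0,-1],
  [[0,0,0],0,-1],
  [[0,0,0],0,-1],
  [[0,0,0],0,-1],
  [[0,0,0],0,-1],
  [[0,0,0],0,-1],
  [[0,0,0],0,-1],
])

```text
t: 85.63
ee_pos: [0.5976, -0.455, 0.0235]
tcp_rot: [2.013, 2.36, -0.009]
wrist_force: [0.7, 0.0, -1.1]
opening: 0.0372
```

Request:
move_arm([
  [[0,0,0],0,-1],
  [[0,0,-0.01],0,-1],
  [[0,0,-0.02],0,-1],
  [[0,0,-0.03],0,-1],
  [[0,0,-0.035],0,-1],
  [[0,0,-0.035],0,-1],
  [[0,0,-0.02],0,-1],
  [[0,0,0],0,-1],
])

```text
t: 86.3
ee_pos: [0.5922, -0.4487, 0.1807]
tcp_rot: [2.016, 2.364, -0.008]
wrist_force: [0.3, -0.6, -0.5]
opening: 0.037
```

```bash
python3 - <<'E'
from h import *
go(slotxy(-.061,.13),9); print(tool()[1].round(3)[2])
E
```

```text
go turn 0.1 shift [0.5387 0.0605 0.0361] | now [ 0.5922 -0.4487  0.1807] ya 9.1 j6 -0.97 tilt 2.00 open 0.0370 t 86.3 F [ 0.3 -0.6 -0.5]
[-0.029  0.019 -0.999]
```

Request:
move_arm([
  [[0.015,0.002,0],0,-1],
  [[0.03,0.004,0],0,-1],
  [[0.034,0.004,0],0,-1],
  [[0.034,0.004,0],0,-1],
  [[0.034,0.004,0],0,-1],
  [[0.034,0.004,0],0,-1],
  [[0.034,0.004,0],0,-1],
  [[0.034,0.004,0],0,-1],
  [[0.034,0.004,0],0,-1],
  [[0.034,0.004,0],0,-1],
  [[0.034,0.004,0],0,-1],
  [[0.034,0.004,0],0,-1],
])

```text
t: 87.3
ee_pos: [0.5721, -0.0527, 0.1619]
tcp_rot: [2.03, 2.35, -0.014]
wrist_force: [0.6, -0.5, -1.9]
opening: 0.037
```

Request:
move_arm([
  [[0.034,0.004,0],0,-1],
  [[0.034,0.004,0],0,-1],
  [[0.03,0.004,0],0,-1],
  [[0.022,0.002,0],0,-1],
  [[0.012,0,0],0,-1],
  [[0.005,0,0],0,-1],
  [[0,0,0],0,-1],
  [[0,0,0],0,-1],
])

```text
t: 87.97
ee_pos: [0.5585, 0.0997, 0.1505]
tcp_rot: [2.025, 2.366, -0.02]
wrist_force: [0.9, -0.5, -1.1]
opening: 0.037
```

```bash
python3 - <<'E'
from h import *
go(slotxy(-.0655,.12),9); print(tool()[1].round(3)[2])
p=snap('wrist'); z=cloud(p); P,R,a,s=tool(); L=(z-P)@R
m=(abs(L[:,1])<.022)&(abs(L[:,0])<.05)&(L[:,2]<.02)&(L[:,2]>-.04); print('in tool',m.sum(),np.percentile(L[m],[1,50,99],axis=0).round(3).tolist())
packed(p,'carton_large')
E
```

```text
go turn -0.1 shift [-0.0131  0.0087  0.031 ] | now [0.5585 0.0997 0.1505] ya 8.9 j6 -0.16 tilt 1.74 open 0.0370 t 88.0 F [ 0.9 -0.5 -1.1]
[-0.029  0.008 -1.   ]
in tool 6865 [[-0.004, -0.021, -0.036], [0.011, 0.0, -0.027], [0.023, 0.021, 0.016]]
carton_large s -19.8 w -0.9 (0.97, array([563.3, 132.6]), array([56.3, 38.4]), 8.6, np.float64(95.9), 4746)
```

Request:
move_arm([
  [[-0.004,0.003,0.004],0,-1],
  [[-0.005,0.003,0.008],0,-1],
  [[0,0,0.008],0,-1],
  [[0,0,0.006],0,-1],
  [[0,0,0],0,-1],
  [[0,0,0],0,-1],
])

```text
t: 88.57
ee_pos: [0.5681, 0.0844, 0.1216]
tcp_rot: [2.034, 2.357, -0.021]
wrist_force: [0.6, -0.6, -1.2]
opening: 0.0371
```

```bash
python3 - <<'E'
from h import *
go(slotxy(-.066,.068),9); print(tool()[1].round(3)[2])
E
```

```text
go turn -0.6 shift [0.0037 0.0014 0.0535] | now [0.5681 0.0844 0.1216] ya 8.4 j6 -0.18 tilt 1.78 open 0.0371 t 88.6 F [ 0.6 -0.6 -1.2]
[-0.03   0.008 -1.   ]
```

Request:
move_arm([
  [[0.002,0,0.006],-0.5,-1],
  [[0.001,0,0.009],0,-1],
  [[0,0,0.009],0,-1],
  [[0,0,0.008],0,-1],
  [[0,0,0.003],0,-1],
  [[0,0,0],0,-1],
])

```text
t: 89.07
ee_pos: [0.5675, 0.087, 0.0823]
tcp_rot: [2.022, 2.368, -0.022]
wrist_force: [0.1, 0.3, -0.8]
opening: 0.0376
```

```bash
python3 - <<'E'
from h import *
go(slotxy(-.066,.068),9); print(tool()[1].round(3)[2])
E
```

```text
go turn 0.0 shift [-0.0001  0.0019  0.0143] | now [0.5675 0.087  0.0823] ya 9.0 j6 -0.18 tilt 1.75 open 0.0376 t 89.1 F [ 0.1  0.3 -0.8]
[-0.03   0.007 -1.   ]
```

Request:
move_arm([
  [[0,0.0005,0.003],0,-1],
  [[0,0.0005,0.004],0,-1],
  [[0,0,0.004],0,-1],
  [[0,0,0.003],0,-1],
  [[0,0,0.001],0,-1],
  [[0,0,0],0,0.3],
  [[0,0,0],0,0.5],
  [[0,0,0],0,0.5],
  [[0,0,0],0,0.5],
  [[0,0,0],0,0.5],
])

```text
t: 89.9
ee_pos: [0.5704, 0.0868, 0.0673]
tcp_rot: [2.02, 2.367, -0.018]
wrist_force: [0.0, 0.3, -0.2]
opening: 0.0655
```

Request:
move_arm([
  [[0,0,-0.008],0,0.5],
  [[0,0,-0.02],0,0.5],
  [[0,0,-0.03],0,0.5],
  [[0,0,-0.03],0,0.5],
  [[0,0,-0.03],0,0.5],
  [[0,0,-0.02],0,0.5],
  [[0,0,0],0,0.5],
  [[0,0,0],0,0.5],
])

```text
t: 90.57
ee_pos: [0.5674, 0.091, 0.2148]
tcp_rot: [2.021, 2.367, -0.018]
wrist_force: [0.2, -0.3, 0.2]
opening: 0.0659
```

```bash
python3 - <<'E'
from h import *
p=snap('wrist')
for n in ('jar','carton_large','case','carton_small'): packed(p,n)
level(p)
p=snap('top')
for n in ('jar','carton_large','case','carton_small'): packed(p,n)
q=snap('side'); save(q,'end.png'); print(mark(q,'jar_center'),[ (k,mark(p,k)) for k in ('mug','wrench','grease_tin')])
cv2.imwrite('pics/endc.png',cv2.resize(q['pixels'][100:240,130:310],(720,560),interpolation=cv2.INTER_CUBIC)[:,:,::-1])
go([.56,.15,.25],9)
E
```

```text
jar s -61.9 w 0.3 (0.69, array([568.7,  90.8]), array([36.2, 35.8]), -34.5, np.float64(93.9), 1274)
carton_large s -19.6 w -0.7 (0.74, array([563.1, 132.8]), array([56.3, 38.3]), 8.5, np.float64(96.0), 2945)
case s 28.5 w -0.5 (0.83, array([555.3, 180.2]), array([56.3, 34.9]), 9.2, np.float64(92.1), 2988)
carton_small s 67.4 w -0.1 (0.74, array([548.9, 218.6]), array([52. , 23.9]), 9.0, np.float64(100.0), 2216)
rim+w 582 z med 0.0589 slope 0.000
rim-w 439 z med 0.0588 slope 0.000
floor 2280 z med 0.0535 slope 0.115
tab+ 128 z med 0.0450 slope 0.000
tab- 902 z med 0.0449 slope 0.000
jar s -84.9 w 31.7 (0.57, array([541.3,  63.2]), array([16.3,  1.4]), 8.0, np.float64(292.1), 6)
carton_large none
case s 28.3 w 12.6 (0.66, array([542.4, 178. ]), array([34.7, 31.5]), 89.5, np.float64(94.6), 69)
carton_small s 65.2 w 7.5 (0.5, array([541.7, 215.2]), array([40.2, 23.8]), 10.4, np.float64(100.8), 114)
[(0.73, array([0.5674, 0.0866, 0.064 ]))] [('mug', [(0.86, array([ 0.7304, -0.2788,  0.0026]))]), ('wrench', [(0.88, array([0.7039, 0.0124, 0.001 ]))]), ('grease_tin', [])]
go turn 0.0 shift [ 0.0583  0.0027 -0.0385] | now [0.5669 0.0909 0.2133] ya 9.0 j6 -0.18 tilt 1.75 open 0.0661 t 91.3 F [0.9 0.8 0.2]
```

View pics/endc.png

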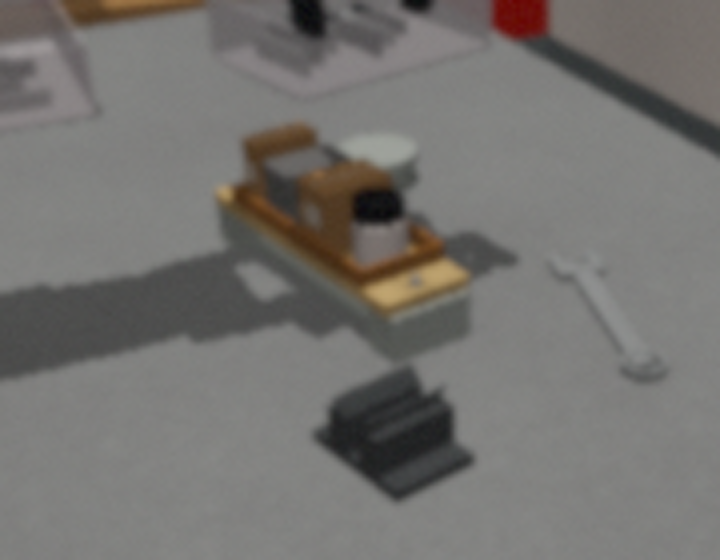

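```bash
python3 -c "
from plant import ticket; print(ticket.hand_in())"
```

```text
the job is handed in; nothing more can be done
None
```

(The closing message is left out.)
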